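Load the tube mixer and latch it

ROBOT

A 6-joint arm with a two-finger parallel gripper is mounted at the origin on the work surface. World frame = base frame: x ahead of the robot, y to its left, z up, the work surface at z = 0. Lengths are in m, angles in rad, forces in N, time in s.
With the tool pointing down it reaches from about 0.425 to 0.95 m from the base axis. Payload 3.5 kg.
Tool frame: the origin (TCP) lies midway between the tips of the shut fingers; the grasp point (between the pads) lies 19 mm behind it; z points along the fingers, y is the line along which they close (so a half turn about z gives the same grasp; the last joint's range is limited). The gripper opens to 85 mm and grips with 20 to 120 N. Pads are 22 mm wide; open, the fingers measure 114 mm over their backs; the gripper's body (76 mm by 85 mm) begins 54 mm behind the grasp point. The pads swing forward as they close: fully open they stand 13 mm farther back than shut.
Start: joints at [1.152, 0.286, 1.577, -0, 1.279, -0.15], TCP at [0.179, 0.651, 0.231] pointing down, gripper open.
Joint ranges: [-2.77, 2.77], [-0.9, 2.22], [0.21, 2.48], [-1.53, 4.67], [0.24, 2.81], [-2.84, 2.84]. Speed limits (rad/s): [2.79, 2.79, 3.14, 3.14, 3.14, 3.14].

INTERFACE

Orientations are given as a unit quaternion [x, y, z, w].
In Python, from plant import ctrl gives the robot as it stands.
- The arm moves only by the tool move_arm, never from a script. Its argument "plan" is a list of rows, each an object of numbers: "x", "y", "z": the shift along the tool's x, y, z in m; "yaw": the turn about the tool's z in rad; "fingers": the closure, from 0 (fully open) to 1 (shut). In form: [{"x": .., "y": .., "z": .., "yaw": .., "fingers": ..}, ...]. A call has 1 to 5 rows; each row is the pose to reach, as a shift and turn from the pose commanded when the call began, along the tool's axes at that moment; what a row does not reach only later rows make up. A row lasts 1/10 s, in which the tool goes at most 50 mm and 8.59 degrees, less where a joint would pass 70% of its speed; a pose out of reach is approached as far as the arm can. A call with a gripper value outside its range is refused whole. The fingers move at their own pace and stop on an object; "force" is the grip in N (left out, the last holds). Time passes only in rows, so rows that repeat a pose let the fingers close. It gives the time, the measured TCP pose, the force, the opening and the grip force at its end, in the units of the state.
- ctrl.get_state(): the state, without advancing time (a new reading comes with each control period).
- ctrl.read_camera(name): name is "scene" or "top" or "wrist"; returns the picture (420x560x3 uint8, red, green, blue); there is no depth.
- ctrl.camera_model(name): a dict with "intrinsics" (3x3 intrinsics, pixels), "cam_to_world" (4x4, takes a point from camera to world coordinates); the wrist camera has in their place "tool_from_camera" (4x4, takes a point from camera to tool coordinates, whose origin is the TCP and whose axes are the flange's). Camera axes: x right, y up, looking along -z (the intrinsics and any distortion apply to the point x, -y, -z); pixel columns grow to the right and rows downward; lengths in m; the calibration is good to about 2 mm. A picture is of the moment at which its call begins: read the wrist's pose just before it. camera_model takes no time and is no camera call.
- ctrl.sign_off(): hands the job in; it is judged then, once.
The state is a dict: "time": time; "qpos": joint angles; "dq": joint speeds; "joint_efforts": joint torques, N m; "eef_pos": TCP position; "tcp_rot": TCP orientation; "contact_force": force on the tool from outside, world axes, zero at the start; "wrist_torque": the same for the moment, N m; "opening": opening from 0.0 (shut) to 1.0 (fully open); "finger_force": force on a finger pad.
Only numpy, scipy, OpenCV 4.12 (cv2) and the standard library are available. Lean on these libraries where they do the work, as an engineer would, in place of code of your own. Each camera call takes 0.05 s, during which the arm holds its last target. There are 200 camera calls.

TASK

Set the red-capped tube block down fully into the pocket of the bench mixer, keeping its tubes upright, then put the blue cover squarely over its caps so that it sits flat on the block, and last swing the mixer's red-handled latch over the cover until it lies home in its catch. Leave the yellow-capped block, the wire rack, the jar and the scanner where they are.

Things in the scene. Friction and masses are not known exactly. Their poses are not given: they have to be found in the camera images.
- red_block: The tube block: grey plastic, 96 (x) x 56 (y) x 45 mm high, with 8 red round caps (17 mm across, 4 along x by 2 along y, 22 x 24 mm apart) standing 14 mm above its top, 59 mm in all. The tubes are part of it. It looks the same after a half turn. Origin: centre of its underside; z up. Loose, about 0.3 kg, on the bench.
- cover: Blue plastic cover, an upside-down tray 96 (x) x 56 (y) x 26 mm high, white stripe on top, skirt walls 4 mm thick and 20 mm deep, standing skirt down on the bench. Over the block its skirt rests on the block's top rim around the caps (about 2.5 mm play), its origin then 45 mm above the block's. Origin: centre of its underside; z up. Same after a half turn. Loose, about 0.12 kg.
- mixer: Bench tube mixer, fixed: white housing 240 (x) x 150 (y) x 46 mm high, grey platform, aluminium pocket. A dark hinge bracket at its +x end (59 to 73 mm from the centre, 36 mm wide) and a dark forked catch at its -x end (64 to 72 mm, 33 mm wide) stand up to 139 mm above the bench. Origin: centre of its underside; x runs from catch to hinge.
- pocket (a point): Centre of the pocket floor on top of the mixer, 52 mm above the bench; axes as the mixer's. The pocket is 102 (x) x 62 (y) mm inside, with walls 5 mm thick that stand only 12 mm above its floor. The block goes in lengthwise along x, either way round; seated, the block's origin lies on this point.
- latch_hinge (a point): The latch's hinge, a horizontal pin along the mixer's y, 66 mm from the pocket centre towards +x and 129 mm above the bench.
- latch_grip (a point): Centre of the latch's red round handle (cylinder 24 mm across, 26 mm long along the mixer's y) at the free end of the steel latch arm (20 mm wide, 8 mm thick), 165 mm from the hinge. It swings in the mixer's upright xz plane. Closed, it is 99 mm from the pocket centre towards -x and 129 mm above the bench.
- latch (a joint): Angle of the latch: 0 = closed, level over the cover and lying in the fork; pi/2 = upright; up to 2.4 = leaning back away from the pocket. It starts open, leaning back. Stiff hinge (about 0.2 N m): it stays where it is left and must be brought all the way down. The arm clears a seated cover by 2 mm.
- yellow_block: Bystander, leave alone: tube block: grey plastic, 96 (x) x 56 (y) x 45 mm high, with 8 yellow round caps (17 mm across, 4 along x by 2 along y, 22 x 24 mm apart) standing 14 mm above its top, 59 mm in all. The tubes are part of it. It looks the same after a half turn. Origin: centre of its underside; z up.
- wire_rack: Bystander, leave alone: square blue wire rack full of capped tubes, 104 x 104 mm, 115 mm high. Origin: centre of its underside; z up.
- jar: Bystander, leave alone: clear specimen jar with a yellow lid, 64 mm across, 85 mm high. Origin: centre of its underside; z up.
- scanner: Bystander, leave alone: black hand scanner lying down, 175 mm long (x), head at +x 62 mm wide and 40 mm high. Origin on its underside.
Not all that is in view belongs to the job. Several things look just like the cover: the one meant starts nearest to the robot's base. What is shaped like the red_block but turquoise is not meant.

How it is judged:
On the way, in this order (a step that is already met when the one before it is completed fails the run):
1. the red-capped block sits fully down in the pocket (horizontal distance between red_block and pocket below 0.006 m and z of red_block in the frame of pocket below 0.003 m and angle between the x axis of red_block and the x axis of pocket, either way round below 0.09 rad and angle between red_block's own z axis and vertical below 0.05 rad), for 0.2 s.
2. the cover sits flat and square on the block in the pocket (all of step 1 and horizontal distance between cover and red_block below 0.006 m and z of cover in the frame of red_block between 0.042 and 0.048 m and angle between the x axis of cover and the x axis of red_block, either way round below 0.1 rad and angle between cover's own z axis and vertical below 0.05 rad), for 0.2 s.
3. the latch lies closed in its catch over the cover (all of step 2 and value of joint latch below 0.05 rad), for 0.2 s.
At the end, for the whole second after the job is handed in: Block in the pocket: within 6 mm of centre, 3 mm of the floor, 0.09 rad of square; cover on the block: within 6 mm of its centre, 3 mm of its seat, 0.1 rad of square; both tilted under 0.05 rad and at rest; latch within 0.05 rad of closed (all of step 3 and linear speed of each of red_block, cover below 0.02 m/s); the robot touches nothing.
It fails at once if the yellow-capped tube block is moved more than 15 mm or tipped (distance of yellow_block from where it was at the start of the episode above 0.015 m or angle between yellow_block's own z axis and vertical above 0.3 rad).
It fails at once if the wire rack is moved more than 15 mm or tipped (distance of wire_rack from where it was at the start of the episode above 0.015 m or angle between wire_rack's own z axis and vertical above 0.3 rad).
It fails at once if the jar is moved more than 15 mm or tipped (distance of jar from where it was at the start of the episode above 0.015 m or angle between jar's own z axis and vertical above 0.3 rad).
It fails at once if the scanner is moved more than 15 mm or tipped (distance of scanner from where it was at the start of the episode above 0.015 m or angle between scanner's own z axis and vertical above 0.3 rad).
It fails at once if the red-capped block is tipped more than 0.6 rad (angle between red_block's own z axis and vertical above 0.6 rad).
It also fails if it takes over 72 s, if anything falls off the work surface, if the arm or the gripper's body presses on something with over 40 N, if the wrist force passes 120 N, or if a joint passes its speed limit or range.

## Working session

There is one attempt and no reset: what is moved stays moved. The work goes in short steps, Python scripts to look and compute and a tool call to move; the robot and the scene stay as the last step left them, time stands still between calls to the robot, and variables do not carry over. Pictures are saved under pics/ and viewed, at most 10 in all, crops included, and the job is handed in when it is done.

Besides the shell and the picture viewer there is one more tool, called after "Call:" as name(argument=value, ...), one argument or row to a line, values as JSON. move_arm: Moves the arm, as the interface text tells. Its arguments: {"type":"object","properties":{"plan":{"type":"array"},"force":{"type":"number"}},"required":["plan"]}

```bash
mkdir -p pics; ls; python3 - <<'E'
from plant import ctrl
import cv2,numpy as np
s=ctrl.get_state();print(s)
for n in ("scene","top"):
    im=ctrl.read_camera(n);cv2.imwrite(f"pics/{n}0.png",im[:,:,::-1])
for n in ("scene","top","wrist"):
    print(n,ctrl.camera_model(n))
E
```

```text
pics
{'time': 0.0, 'qpos': array([ 1.15201740e+00,  2.87199258e-01,  1.57818790e+00,  6.30886262e-06,
        1.27860954e+00, -1.49983268e-01]), 'dq': array([-0.00039476, -0.00023722, -0.00092124,  0.00187645, -0.00098108,
        0.00060176]), 'joint_efforts': array([-1.19623095e-03, -4.05978048e+01, -2.92626321e+01, -1.93404476e-04,
        5.75882150e-03,  8.58177572e-06]), 'eef_pos': array([0.17894611, 0.65015939, 0.22991889]), 'tcp_rot': array([ 1.33994404e-01,  9.90981359e-01, -1.15289724e-03, -3.40142128e-04]), 'contact_force': array([1.5379405 , 0.37889412, 0.67140517]), 'wrist_torque': array([ 0.0278641 , -0.0098115 , -0.00171228]), 'finger_force': 0.0, 'opening': 1.001991232577567}
scene {'intrinsics': array([[384.04444339,   0.        , 279.61565017],
       [  0.        , 384.04444339, 213.89444474],
       [  0.        ,   0.        ,   1.        ]]), 'cam_to_world': array([[-8.56329594e-01, -3.82057770e-01,  3.47464368e-01,
         9.05605894e-01],
       [ 5.16429359e-01, -6.32753937e-01,  5.76994950e-01,
         5.11161737e-01],
       [-5.85957112e-04,  6.73538652e
[... 408 characters left out ...]
0.02012956, -0.00644166, -0.12053971],
       [-0.00413035,  0.11282155,  0.99360668,  1.52587946],
       [ 0.        ,  0.        ,  0.        ,  1.        ]])}
wrist {'intrinsics': array([[343.14596316,   0.        , 276.76859937],
       [  0.        , 343.14596316, 209.16362573],
       [  0.        ,   0.        ,   1.        ]]), 'tool_from_camera': array([[ 7.87588592e-04,  9.64256674e-01,  2.64968763e-01,
         6.57164476e-02],
       [ 9.99999680e-01, -7.96750190e-04, -7.29016166e-05,
        -7.52678376e-04],
       [ 1.40818042e-04,  2.64968736e-01, -9.64256993e-01,
        -1.42101525e-01],
       [ 0.00000000e+00,  0.00000000e+00,  0.00000000e+00,
         1.00000000e+00]])}
```

View pics/scene0.png

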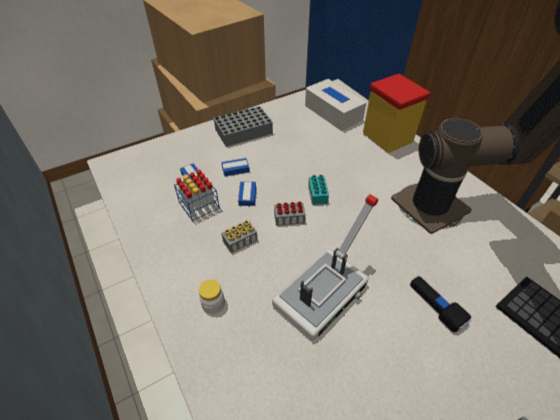

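View pics/top0.png

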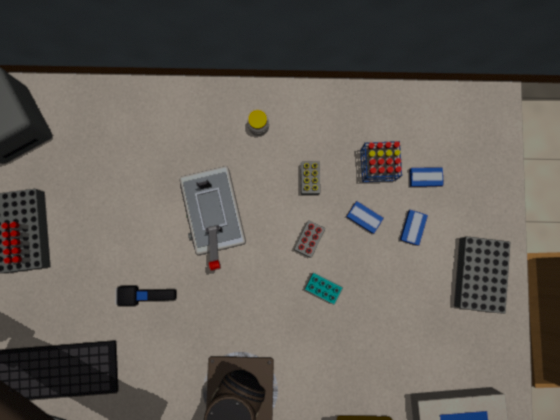

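The top view shows the red block near (310,239) and covers at (365,217), (415,228) and (427,177). The mixer is at (212,210), with its catch at (204,184), its hinge at (213,230) and the red handle at (214,266), leaning towards the robot.

```bash
cat > h.py <<'E'
from plant import ctrl
import cv2,numpy as np
from scipy.spatial.transform import Rotation as R
def snap(n,save=None):
    s=ctrl.get_state(); im=ctrl.read_camera(n); m=ctrl.camera_model(n)
    if n=="wrist":
        T=np.eye(4);T[:3,:3]=R.from_quat(s["tcp_rot"]).as_matrix();T[:3,3]=s["eef_pos"]
        T=T@m["tool_from_camera"]
    else: T=m["cam_to_world"]
    if save: cv2.imwrite(f"pics/{save}.png",im[:,:,::-1])
    return im,m["intrinsics"],T
def cast(uv,z,K,T):
    uv=np.atleast_2d(np.asarray(uv,float))
    d=np.c_[(uv[:,0]-K[0,2])/K[0,0],-(uv[:,1]-K[1,2])/K[1,1],-np.ones(len(uv))]@T[:3,:3].T
    o=T[:3,3]; return o+d*((z-o[2])/d[:,2])[:,None]
def proj(P,K,T):
    c=(np.atleast_2d(P)-T[:3,3])@T[:3,:3]
    return np.c_[K[0,2]+K[0,0]*c[:,0]/-c[:,2],K[1,2]-K[1,1]*c[:,1]/-c[:,2]]
def blobs(mask,lo,hi=1e9):
    mask=mask.astype(np.uint8)
    n,l,st,c=cv2.connectedComponentsWithStats(mask)
    return [(c[i],st[i,4],np.argwhere(l==i)[:,::-1]) for i in range(1,n) if lo<=st[i,4]<=hi]
def hsv(im): return cv2.cvtColor(im,cv2.COLOR_RGB2HSV)
def masks(im):
    h=hsv(im); H,S,V=h[...,0].astype(int),h[...,1],h[...,2]
    return dict(red=((H<8)|(H>172))&(S>130)&(V>60),blue=(H>100)&(H<125)&(S>130)&(V>50),
      white=(S<60)&(V>150),dark=(V<60))
E
python3 - <<'E'
from h import *
im,K,T=snap("top")
m=masks(im)
for k,z in(("red",.059),("blue",.026)):
    for c,a,p in blobs(m[k],5):
        if 100<c[0]<460 and 100<c[1]<300: print(k,c.round(1),a,cast(c,z,K,T)[0].round(4))
bl=cv2.morphologyEx(m["blue"].astype(np.uint8),cv2.MORPH_CLOSE,np.ones((9,9)))
for c,a,p in blobs(bl,200):
    r=cv2.minAreaRect(p.astype(np.float32)); b=cast(cv2.boxPoints(r),.026,K,T)
    print("cover",c.round(),a,cast(r[0],.02,K,T)[0].round(4),np.hypot(*cast(r[0],.02,K,T)[0][:2]).round(3),b[:,:2].round(3).tolist())
# mixer housing
h=hsv(im); cv2.imwrite("pics/mix.png",cv2.resize(im[150:310,160:380,::-1],None,fx=3.6,fy=3.6,interpolation=cv2.INTER_CUBIC))
E
```

```text
red [371.1 145.4] 29 [ 0.7212 -0.3716  0.059 ]
red [379.5 145.2] 30 [ 0.7224 -0.3965  0.059 ]
red [387.7 144.5] 31 [ 0.7248 -0.4208  0.059 ]
red [396.2 144.3] 30 [ 0.7261 -0.4459  0.059 ]
red [372.2 161.5] 37 [ 0.6727 -0.375   0.059 ]
red [380.7 161.2] 40 [ 0.6742 -0.4     0.059 ]
red [389.1 160.8] 38 [ 0.6758 -0.4246  0.059 ]
red [397.3 160.7] 32 [ 0.6768 -0.4488  0.059 ]
red [372.8 170.1] 38 [ 0.6472 -0.3767  0.059 ]
red [381.2 169.5] 37 [ 0.6493 -0.4015  0.059 ]
red [393.1 169. ] 71 [ 0.6515 -0.4363  0.059 ]
red [310.8 226.1] 16 [ 0.4784 -0.1967  0.059 ]
red [317.9 230. ] 15 [ 0.4673 -0.2175  0.059 ]
red [307.6 233. ] 15 [ 0.458  -0.1878  0.059 ]
red [314.9 236.6] 13 [ 0.448  -0.2092  0.059 ]
red [303.9 239.9] 14 [ 0.4379 -0.1773  0.059 ]
red [311.3 243. ] 13 [ 0.4292 -0.199   0.059 ]
red [301.  246.9] 15 [ 0.4173 -0.1693  0.059 ]
red [308.1 250.8] 13 [ 0.4066 -0.19    0.059 ]
red [213.8 264.7] 93 [0.3609 0.081  0.059 ]
blue [365. 152.] 7 [ 0.7088 -0.3589  0.026 ]
blue [366. 168.] 5 [ 0.6597 -0.3621  0.026 ]
blue [425.6 177. ] 295 [ 0.6357 -0.5408  0.026 ]
blue [367.2 176.4] 5 [ 0
[... 151 characters left out ...]
0.3684  0.026 ]
blue [406.9 225.8] 177 [ 0.4876 -0.4837  0.026 ]
blue [360.9 222.5] 165 [ 0.4947 -0.3471  0.026 ]
blue [420.5 229.8] 119 [ 0.4766 -0.5241  0.026 ]
blue [141.4 295.2] 109 [0.2678 0.2947 0.026 ]
cover [425. 177.] 302 [ 0.6385 -0.5437  0.02  ] 0.839 [[0.662, -0.494], [0.664, -0.59], [0.612, -0.59], [0.611, -0.494]]
cover [364. 217.] 549 [ 0.5121 -0.3583  0.02  ] 0.625 [[0.512, -0.303], [0.56, -0.332], [0.511, -0.411], [0.464, -0.382]]
cover [413. 228.] 530 [ 0.4841 -0.5043  0.02  ] 0.699 [[0.446, -0.463], [0.536, -0.489], [0.521, -0.543], [0.432, -0.517]]
cover [466. 416.] 299 [-0.0525 -0.6429  0.02  ] 0.645 [[-0.043, -0.577], [-0.04, -0.705], [-0.059, -0.704], [-0.062, -0.577]]
```

View pics/mix.png

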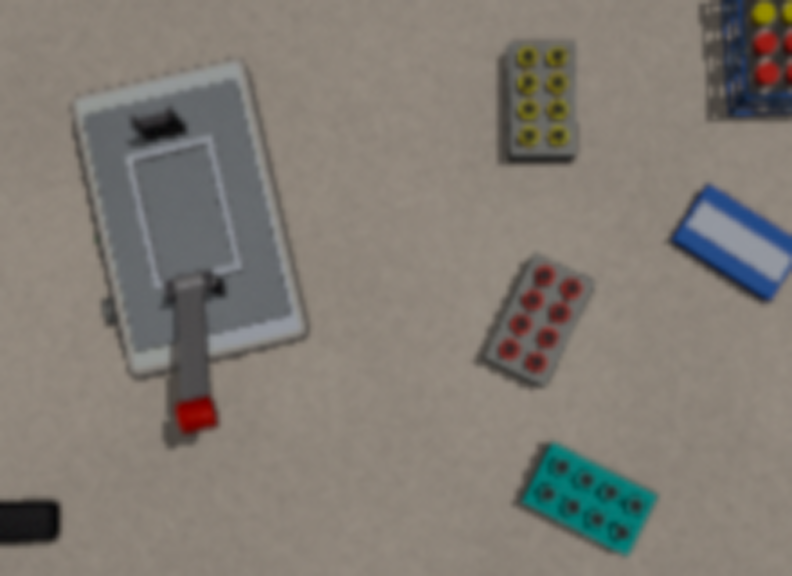

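```bash
cat >> h.py <<'E'
def plan(pos,a,wps):
    pos=np.array(pos,float)
    for w in wps:
        d=np.array(w[:3])-pos
        x=d[0]*np.cos(a)+d[1]*np.sin(a); y=d[0]*np.sin(a)-d[1]*np.cos(a)
        yaw=-((w[3]-a+np.pi)%(2*np.pi)-np.pi)
        print("x %.4f y %.4f z %.4f yaw %.4f"%(x,y,-d[2],yaw)); pos=np.array(w[:3]);a=w[3]
def toolang(s):
    M=R.from_quat(s["tcp_rot"]).as_matrix(); return np.arctan2(M[1,0],M[0,0]),M
E
python3 - <<'E'
from h import *
s=ctrl.get_state();a,_=toolang(s)
d=np.deg2rad
plan(s["eef_pos"],a,[(.36,.56,.31,a-.7),(.50,.39,.34,a-1.4),(.53,.22,.32,a-2.1),(.52,.09,.30,d(12.5))])
im,K,T=snap("top")
px=np.array([(127,157),(209,137),(240,268),(160,288)])/3.6+[160,150]
q=cast(px,.064,K,T);print(q.round(4),q.mean(0))
E
```

```text
x -0.1985 y -0.0390 z -0.0798 yaw 0.7000
x -0.2194 y 0.0191 z -0.0300 yaw 0.7000
x -0.1662 y 0.0465 z 0.0200 yaw 0.7000
x -0.0979 y 0.0861 z 0.0200 yaw 0.5546
[[0.5661 0.142  0.064 ]
 [0.5839 0.076  0.064 ]
 [0.4777 0.0473 0.064 ]
 [0.4603 0.1111 0.064 ]] [0.52198142 0.09410692 0.064     ]
```

Call:
move_arm(
  plan=[
    {"x": -0.05, "y": -0.01, "z": -0.02, "yaw": 0.14, "fingers": 0},
    {"x": -0.1, "y": -0.02, "z": -0.04, "yaw": 0.28, "fingers": 0},
    {"x": -0.15, "y": -0.03, "z": -0.06, "yaw": 0.42, "fingers": 0},
    {"x": -0.1985, "y": -0.039, "z": -0.08, "yaw": 0.56, "fingers": 0},
    {"x": -0.1985, "y": -0.039, "z": -0.08, "yaw": 0.7, "fingers": 0},
  ],
)

```text
time: 0.7
eef_pos: [0.3644, 0.5588, 0.3139]
tcp_rot: [0.47, 0.883, 0.002, 0.001]
contact_force: [-0.1, -0.3, -0.3]
opening: 0.998
finger_force: 0.0
```

Call:
move_arm(
  plan=[
    {"x": -0.219, "y": 0.019, "z": -0.03, "yaw": 0.7, "fingers": 0},
    {"x": -0.219, "y": 0.019, "z": -0.03, "yaw": 0.7, "fingers": 0},
    {"x": -0.219, "y": 0.019, "z": -0.03, "yaw": 0.7, "fingers": 0},
    {"x": -0.219, "y": 0.019, "z": -0.03, "yaw": 0.7, "fingers": 0},
    {"x": -0.219, "y": 0.019, "z": -0.03, "yaw": 0.7, "fingers": 0},
  ],
)

```text
time: 1.2
eef_pos: [0.5024, 0.3874, 0.3419]
tcp_rot: [0.744, 0.668, 0.0, 0.001]
contact_force: [0.5, 0.0, -0.6]
opening: 1.0
finger_force: 0.0
```

Call:
move_arm(
  plan=[
    {"x": -0.166, "y": 0.0465, "z": 0.02, "yaw": 0.7, "fingers": 0},
    {"x": -0.166, "y": 0.0465, "z": 0.02, "yaw": 0.7, "fingers": 0},
    {"x": -0.166, "y": 0.0465, "z": 0.02, "yaw": 0.7, "fingers": 0},
    {"x": -0.166, "y": 0.0465, "z": 0.02, "yaw": 0.7, "fingers": 0},
    {"x": -0.166, "y": 0.0465, "z": 0.02, "yaw": 0.7, "fingers": 0},
  ],
)

```text
time: 1.7
eef_pos: [0.5302, 0.2176, 0.3204]
tcp_rot: [0.928, 0.372, -0.001, 0.0]
contact_force: [0.2, 1.2, -0.6]
opening: 0.998
finger_force: 0.0
```

Call:
move_arm(
  plan=[
    {"x": -0.098, "y": 0.086, "z": 0.02, "yaw": 0.555, "fingers": 0},
    {"x": -0.098, "y": 0.086, "z": 0.02, "yaw": 0.555, "fingers": 0},
    {"x": -0.098, "y": 0.086, "z": 0.02, "yaw": 0.555, "fingers": 0},
    {"x": -0.098, "y": 0.086, "z": 0.02, "yaw": 0.555, "fingers": 0},
    {"x": -0.098, "y": 0.086, "z": 0.02, "yaw": 0.555, "fingers": 0},
  ],
)

```text
time: 2.2
eef_pos: [0.5196, 0.09, 0.301]
tcp_rot: [0.994, 0.108, -0.0, -0.0]
contact_force: [-0.0, 0.6, 0.2]
opening: 0.998
finger_force: 0.0
```

```bash
python3 - <<'E'
from h import *
im,K,T=snap("wrist","w1")
s=ctrl.get_state();print(s["eef_pos"],toolang(s)[0])
np.savez("w1.npz",im=im,K=K,T=T)
E
```

```text
[0.51975225 0.09061886 0.30122213] 0.21907338187662434
```

View pics/w1.png

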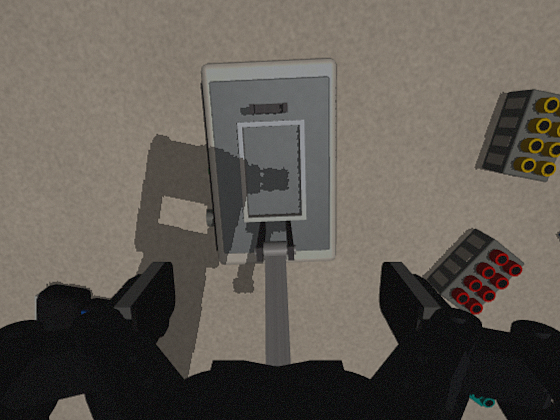

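The wrist view shows the pocket rim with corners at about (238,122), (302,122), (305,219) and (247,221). The catch is at (265,108) and the latch arm runs down the middle.

```bash
python3 - <<'E'
from h import *
d=np.load("w1.npz");im,K,T=d["im"],d["K"],d["T"]
g=cv2.cvtColor(im,cv2.COLOR_RGB2GRAY)
th=cv2.morphologyEx(g,cv2.MORPH_TOPHAT,np.ones((11,11),np.uint8)).astype(float)
def fit(pts):
    v=cv2.fitLine(np.float32(pts),cv2.DIST_HUBER,0,.01,.01).ravel();return v[2:],v[:2]
def ridge(horizontal,rng,lo,hi):
    pts=[]
    for t in rng:
        w=th[lo:hi,t] if horizontal else th[t,lo:hi]
        if w.max()<12: continue
        w=np.where(w>.4*w.max(),w,0); c=lo+(w*np.arange(hi-lo)).sum()/w.sum()
        pts.append((t,c) if horizontal else (c,t))
    print(len(pts)); return pts
def inter(a,b):
    k=np.linalg.solve(np.c_[a[1],-b[1]],b[0]-a[0]);return a[0]+k[0]*a[1]
to=fit(ridge(1,range(250,296),116,132)); bo=fit(ridge(1,list(range(252,258))+list(range(294,300)),210,226))
ri=fit(ridge(0,range(130,212),295,312)); le=fit(ridge(0,range(130,212),232,254))
c=[inter(to,le),inter(to,ri),inter(bo,ri),inter(bo,le)]
print(np.round(c,1))
q=cast(c,.064,K,T);print(q.round(4));print(q.mean(0))
e=lambda i,j:(np.linalg.norm(q[i]-q[j]).round(4),np.rad2deg(np.arctan2(*(q[i]-q[j])[1::-1])).round(2))
print("w",e(0,1),e(3,2),"l",e(0,3),e(1,2))
# red block caps: mean red per cap
m=masks(im)["red"]
for cc,a,p in blobs(m,20):
    if cc[1]<330: print(cc.round(1),a,cast(cc,.056,K,T)[0].round(4))
E
```

```text
46
12
82
82
[[238.7 124.5]
 [301.1 122. ]
 [302.5 217.1]
 [246.3 219.5]]
[[0.5679 0.141  0.064 ]
 [0.5848 0.0762 0.064 ]
 [0.4818 0.0499 0.064 ]
 [0.465  0.1125 0.064 ]]
[0.52486365 0.09489332 0.064     ]
w (np.float64(0.067), np.float64(104.64)) (np.float64(0.0648), np.float64(104.94)) l (np.float64(0.1067), np.float64(15.49)) (np.float64(0.1063), np.float64(14.32))
[501.3 258.9] 94 [ 0.48   -0.2002  0.056 ]
[514.5 269.4] 81 [ 0.4704 -0.2213  0.056 ]
[488.1 272. ] 90 [ 0.4601 -0.191   0.056 ]
[501.2 282.5] 83 [ 0.4502 -0.2122  0.056 ]
[475.1 284.9] 91 [ 0.4402 -0.1816  0.056 ]
[488.3 295.2] 81 [ 0.4302 -0.2031  0.056 ]
[462.4 297.7] 88 [ 0.42   -0.1725  0.056 ]
[475.6 307.7] 85 [ 0.4101 -0.1939  0.056 ]
```

```bash
python3 - <<'E'
from h import *
d=np.deg2rad
plan((.52,.09,.30),.2182,[(.49,-.09,.27,-.2),(.446,-.196,.20,-.433)])
E
```

```text
x -0.0683 y 0.1692 z 0.0300 yaw 0.4182
x -0.0221 y 0.1126 z 0.0700 yaw 0.2330
```

Call:
move_arm(
  plan=[
    {"x": -0.068, "y": 0.169, "z": 0.03, "yaw": 0.418, "fingers": 0},
    {"x": -0.068, "y": 0.169, "z": 0.03, "yaw": 0.418, "fingers": 0},
    {"x": -0.068, "y": 0.169, "z": 0.03, "yaw": 0.418, "fingers": 0},
    {"x": -0.068, "y": 0.169, "z": 0.03, "yaw": 0.418, "fingers": 0},
    {"x": -0.068, "y": 0.169, "z": 0.03, "yaw": 0.418, "fingers": 0},
  ],
)

```text
time: 2.75
eef_pos: [0.4893, -0.0912, 0.2704]
tcp_rot: [0.995, -0.101, -0.001, 0.0]
contact_force: [-0.7, 1.0, 0.1]
opening: 0.997
finger_force: 0.0
```

Call:
move_arm(
  plan=[
    {"x": -0.022, "y": 0.1125, "z": 0.07, "yaw": 0.233, "fingers": 0},
    {"x": -0.022, "y": 0.1125, "z": 0.07, "yaw": 0.233, "fingers": 0},
    {"x": -0.022, "y": 0.1125, "z": 0.07, "yaw": 0.233, "fingers": 0},
    {"x": -0.022, "y": 0.1125, "z": 0.07, "yaw": 0.233, "fingers": 0},
    {"x": -0.022, "y": 0.1125, "z": 0.07, "yaw": 0.233, "fingers": 0},
  ],
)

```text
time: 3.25
eef_pos: [0.4466, -0.1938, 0.2015]
tcp_rot: [0.977, -0.214, 0.0, -0.0]
contact_force: [0.2, -0.1, -0.3]
opening: 0.998
finger_force: 0.0
```

```bash
python3 - <<'E'
from h import *
im,K,T=snap("wrist","w2"); s=ctrl.get_state();print(s["eef_pos"],toolang(s)[0])
m=masks(im)["red"]; P=[]
for cc,a,p in blobs(m,40):
    (u,v),r=cv2.minEnclosingCircle(np.float32(p)); w=cast(cc,.056,K,T)[0]
    print(cc.round(1),a,round(r,1),w.round(4)); 
    if np.hypot(*(w[:2]-[.445,-.195]))<.06:P.append(w[:2])
P=np.array(P);c=P.mean(0);u,S,V=np.linalg.svd(P-c);print(len(P),c,np.rad2deg(np.arctan2(V[0,1],V[0,0])),S)
print("angle of cap rows; block centre by other plane .059:",)
E
```

```text
[ 0.44709151 -0.19368104  0.20223517] -0.4309618230612007
[264.9 159.3] 197 10.1 [ 0.4802 -0.199   0.056 ]
[293.5 159.1] 197 10.3 [ 0.4704 -0.2207  0.056 ]
[265. 185.] 194 9.9 [ 0.4604 -0.1897  0.056 ]
[293.4 185.2] 196 10.1 [ 0.4501 -0.2116  0.056 ]
[265.5 209.8] 163 10.2 [ 0.4404 -0.1808  0.056 ]
[292.9 209.8] 161 9.6 [ 0.4305 -0.2024  0.056 ]
[265.5 234.2] 136 9.2 [ 0.4201 -0.1713  0.056 ]
[292.8 234.5] 137 9.2 [ 0.4098 -0.1931  0.056 ]
8 [ 0.44523405 -0.19607255] 155.457928285158 [0.06989037 0.03394299]
angle of cap rows; block centre by other plane .059:
```

View pics/w2.png

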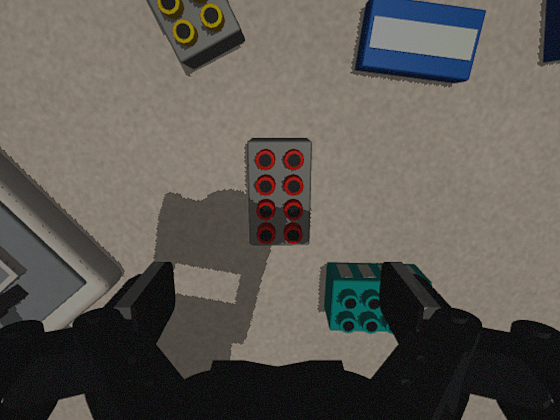

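Call:
move_arm(
  plan=[
    {"x": -0.001, "y": 0.003, "z": 0.0, "yaw": 0, "fingers": 0},
    {"x": -0.001, "y": 0.003, "z": 0.05, "yaw": 0, "fingers": 0},
    {"x": -0.001, "y": 0.003, "z": 0.1, "yaw": 0, "fingers": 0},
    {"x": -0.001, "y": 0.003, "z": 0.13, "yaw": 0, "fingers": 0},
    {"x": -0.001, "y": 0.003, "z": 0.15, "yaw": 0, "fingers": 0},
  ],
)

```text
time: 3.8
eef_pos: [0.4435, -0.1952, 0.0494]
tcp_rot: [0.977, -0.214, -0.001, -0.001]
contact_force: [0.8, -0.5, -0.6]
opening: 0.999
finger_force: 0.0
```

Call:
move_arm(
  plan=[
    {"z": 0.02, "fingers": 0},
    {"z": 0.039, "fingers": 0},
    {"z": 0.039, "fingers": 0},
    {"z": 0.039, "fingers": 0.2},
    {"z": 0.039, "fingers": 0.35},
  ],
  force=40,
)

```text
validation failed for argument at $.pl...
```

Call:
move_arm(
  plan=[
    {"z": 0.0, "fingers": 0.6},
    {"z": 0.0, "fingers": 0.6},
    {"z": 0.0, "fingers": 0.6},
    {"z": 0.0, "fingers": 0.6},
    {"z": 0.0, "fingers": 0.6},
  ],
)

```text
validation failed for argument at $.pl...
```

Call:
move_arm(
  plan=[
    {"x": 0.001, "y": 0, "z": 0.02, "yaw": 0, "fingers": 0},
    {"x": 0.001, "y": 0, "z": 0.036, "yaw": 0, "fingers": 0},
    {"x": 0.001, "y": 0, "z": 0.036, "yaw": 0, "fingers": 0},
    {"x": 0.001, "y": 0, "z": 0.036, "yaw": 0, "fingers": 0.2},
    {"x": 0.001, "y": 0, "z": 0.036, "yaw": 0, "fingers": 0.3},
  ],
  force=40,
)

```text
time: 4.3
eef_pos: [0.4461, -0.1977, 0.0169]
tcp_rot: [0.977, -0.214, 0.001, 0.001]
contact_force: [0.0, 0.2, 0.2]
opening: 0.708
finger_force: 0.0
```

Call:
move_arm(
  plan=[
    {"x": 0, "y": 0, "z": 0, "yaw": 0, "fingers": 0.6},
    {"x": 0, "y": 0, "z": 0, "yaw": 0, "fingers": 0.6},
    {"x": 0, "y": 0, "z": 0, "yaw": 0, "fingers": 0.6},
    {"x": 0, "y": 0, "z": 0, "yaw": 0, "fingers": 0.6},
    {"x": 0, "y": 0, "z": 0, "yaw": 0, "fingers": 0.6},
  ],
)

```text
time: 4.8
eef_pos: [0.4463, -0.1978, 0.0172]
tcp_rot: [0.977, -0.215, 0.002, 0.0]
contact_force: [0.8, 2.6, 5.3]
opening: 0.647
finger_force: 45.4
```

```bash
python3 - <<'E'
from h import *
plan((.4463,-.1978,.0172),-.432,[(.4463,-.1978,.16,-.432),(.49,-.05,.20,-.05),(.5249,.0949,.20,.2575)])
E
```

```text
x 0.0000 y -0.0000 z -0.1428 yaw -0.0000
x -0.0222 y -0.1525 z -0.0400 yaw -0.3820
x 0.0276 y -0.1465 z -0.0000 yaw -0.3075
```

Call:
move_arm(
  plan=[
    {"x": 0, "y": 0, "z": -0.01, "yaw": 0, "fingers": 0.6},
    {"x": 0, "y": 0, "z": -0.03, "yaw": 0, "fingers": 0.6},
    {"x": 0, "y": 0, "z": -0.07, "yaw": 0, "fingers": 0.6},
    {"x": 0, "y": 0, "z": -0.11, "yaw": 0, "fingers": 0.6},
    {"x": 0, "y": 0, "z": -0.143, "yaw": 0, "fingers": 0.6},
  ],
)

```text
time: 5.3
eef_pos: [0.4442, -0.1973, 0.1601]
tcp_rot: [0.977, -0.215, 0.0, 0.0]
contact_force: [0.4, -1.0, -3.8]
opening: 0.648
finger_force: 44.3
```

Call:
move_arm(
  plan=[
    {"x": -0.005, "y": -0.035, "z": -0.01, "yaw": -0.08, "fingers": 0.6},
    {"x": -0.01, "y": -0.075, "z": -0.02, "yaw": -0.18, "fingers": 0.6},
    {"x": -0.016, "y": -0.11, "z": -0.03, "yaw": -0.28, "fingers": 0.6},
    {"x": -0.022, "y": -0.14, "z": -0.04, "yaw": -0.382, "fingers": 0.6},
    {"x": -0.022, "y": -0.1525, "z": -0.04, "yaw": -0.382, "fingers": 0.6},
  ],
)

```text
time: 5.8
eef_pos: [0.489, -0.0477, 0.1995]
tcp_rot: [1.0, -0.024, 0.001, 0.0]
contact_force: [0.4, -0.5, -3.3]
opening: 0.645
finger_force: 44.3
```

Call:
move_arm(
  plan=[
    {"x": 0.006, "y": -0.035, "z": 0, "yaw": -0.1, "fingers": 0.6},
    {"x": 0.012, "y": -0.07, "z": 0, "yaw": -0.2, "fingers": 0.6},
    {"x": 0.02, "y": -0.11, "z": 0, "yaw": -0.3075, "fingers": 0.6},
    {"x": 0.0276, "y": -0.1465, "z": 0, "yaw": -0.3075, "fingers": 0.6},
    {"x": 0.0276, "y": -0.1465, "z": 0, "yaw": -0.3075, "fingers": 0.6},
  ],
)

```text
time: 6.3
eef_pos: [0.5237, 0.098, 0.1973]
tcp_rot: [0.992, 0.129, -0.001, -0.0]
contact_force: [0.4, 0.6, -3.3]
opening: 0.648
finger_force: 44.5
```

```bash
cat >> h.py <<'E'
def caps(im,K,T,z,near):
    P=[]
    for c,a,p in blobs(masks(im)["red"],25):
        w=cast(c,z,K,T)[0]
        if np.hypot(*(w[:2]-near))<.065:P.append(w[:2])
    P=np.array(P);c=P.mean(0);S,V=np.linalg.svd(P-c)[1:]
    return len(P),c,np.arctan(V[0,1]/V[0,0]),S
E
python3 - <<'E'
from h import *
im,K,T=snap("wrist","w3"); ss=[];
s=ctrl.get_state();a,M=toolang(s);p=s["eef_pos"];print(p,a)
n,c,al,S=caps(im,K,T,p[2]-.0172+.056,p[:2]);print(n,c,al,S, "in tool",(np.r_[c,0]-np.r_[p[:2],0])@M)
print("target shift world",np.array([.5249,.0949])-c,.2575-al)
plan(np.r_[c,0],a,[(.5249,.0949,0,a+.2575-al)])
E
```

```text
[0.52332079 0.09619806 0.19716388] 0.2578856462474705
2 [0.53754405 0.1003719 ] -1.3033444523872466 [1.59783610e-02 7.79354184e-17] in tool [ 1.48173637e-02 -4.08352376e-04 -3.53516213e-05]
target shift world [-0.01264405 -0.0054719 ] 1.5608444523872467
x -0.0136 y 0.0021 z -0.0000 yaw -1.5608
```

View pics/w3.png

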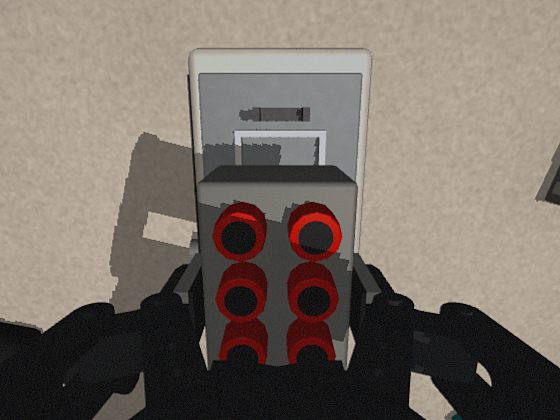

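The wrist view shows the block held level over the pocket. Its cap tops are at (240,239), (319,237), (241,300) and (315,299), and the far pocket rim is at row 134.

```bash
python3 - <<'E'
from h import *
im=cv2.imread("pics/w3.png")[:,:,::-1].copy(); m=ctrl.camera_model("wrist");s=ctrl.get_state();a,M=toolang(s);p=s["eef_pos"]
TT=np.eye(4);TT[:3,:3]=M;TT[:3,3]=p;T=TT@m["tool_from_camera"];K=m["intrinsics"]
d=(hsv(im)[...,2]<75).astype(np.uint8); P=[]
for u,v in((240,239),(319,237),(241,300),(315,299)):
    q=np.zeros_like(d);cv2.circle(q,(u,v),21,1,-1)
    # hole = nonred dark inside
    k=q&(~masks(im)["red"])
    n,l,st,c=cv2.connectedComponentsWithStats(k); i=l[v,u]; print(c[i],st[i,4]); P.append(c[i])
for z in(.056,.059):
    w=cast(P,p[2]-.0172+z,K,T); t=((w-p)@M)[:,:2]; print(z,t.round(4).tolist())
E
```

```text
[238.21639344 237.4579235 ] 915
[315.41816143 237.67376682] 892
[240.11435832 300.78780178] 787
[313.35316456 300.86455696] 790
0.056 [[0.0296, -0.0111], [0.0296, 0.0136], [0.007, -0.0111], [0.007, 0.0136]]
0.059 [[0.0307, -0.0107], [0.0306, 0.0132], [0.0088, -0.0107], [0.0087, 0.0132]]
```

```bash
python3 - <<'E'
from h import *
im=cv2.imread("pics/w3.png")[:,:,::-1].copy(); m=ctrl.camera_model("wrist");s=ctrl.get_state();a,M=toolang(s);p=s["eef_pos"]
TT=np.eye(4);TT[:3,:3]=M;TT[:3,3]=p;T=TT@m["tool_from_camera"];K=m["intrinsics"]
g=cv2.cvtColor(im,cv2.COLOR_RGB2GRAY);th=cv2.morphologyEx(g,cv2.MORPH_TOPHAT,np.ones((15,15),np.uint8)).astype(float)
def pk(w,lo):
    w=np.where(w>.4*w.max(),w,0);return lo+(w*np.arange(len(w))).sum()/w.sum()
L=[(pk(th[v,228:250],228),v) for v in range(140,164)];Rr=[(pk(th[v,312:334],312),v) for v in range(140,164)]
F=[(u,pk(th[124:146,u],124)) for u in range(245,315)]
for n,q in(("L",L),("R",Rr),("F",F)):
    t=((cast(q,.064,K,T)-p)@M)[:,:2]; f=np.polyfit(t[:,0] if n!="F" else t[:,1],t[:,1] if n!="F" else t[:,0],1); print(n,np.median(t,0),f)
E
```

```text
L [ 0.03969759 -0.02972553] [ 0.04958899 -0.03154363]
R [0.0397422 0.0366869] [0.03603695 0.03510637]
F [0.05376164 0.00350223] [0.03542398 0.05316552]
```

Call:
move_arm(
  plan=[
    {"x": 0.003, "y": 0.001, "z": 0.01, "yaw": 0.01, "fingers": 0.6},
    {"x": 0.003, "y": 0.001, "z": 0.05, "yaw": 0.01, "fingers": 0.6},
    {"x": 0.003, "y": 0.001, "z": 0.085, "yaw": 0.01, "fingers": 0.6},
    {"x": 0.003, "y": 0.001, "z": 0.1, "yaw": 0.01, "fingers": 0.6},
    {"x": 0.003, "y": 0.001, "z": 0.1, "yaw": 0.01, "fingers": 0.6},
  ],
)

```text
time: 6.85
eef_pos: [0.5245, 0.0938, 0.0948]
tcp_rot: [0.993, 0.122, -0.004, -0.0]
contact_force: [-1.2, -0.0, -2.2]
opening: 0.648
finger_force: 44.3
```

Call:
move_arm(
  plan=[
    {"x": 0, "y": 0, "z": 0.006, "yaw": 0, "fingers": 0.6},
    {"x": 0, "y": 0, "z": 0.012, "yaw": 0, "fingers": 0.6},
    {"x": 0, "y": 0, "z": 0.018, "yaw": 0, "fingers": 0.6},
    {"x": 0, "y": 0, "z": 0.018, "yaw": 0, "fingers": 0.6},
  ],
)

```text
time: 7.25
eef_pos: [0.5269, 0.095, 0.0802]
tcp_rot: [0.992, 0.123, -0.0, -0.0]
contact_force: [-0.7, 0.6, -2.6]
opening: 0.648
finger_force: 44.5
```

Call:
move_arm(
  plan=[
    {"x": 0, "y": 0, "z": 0.003, "yaw": 0, "fingers": 0.6},
    {"x": 0, "y": 0, "z": 0.005, "yaw": 0, "fingers": 0.6},
    {"x": 0, "y": 0, "z": 0.005, "yaw": 0, "fingers": 0.6},
  ],
)

```text
time: 7.55
eef_pos: [0.5269, 0.0951, 0.0751]
tcp_rot: [0.992, 0.123, -0.0, -0.0]
contact_force: [0.1, 1.1, -4.0]
opening: 0.653
finger_force: 44.5
```

Call:
move_arm(
  plan=[
    {"x": 0, "y": 0, "z": 0.003, "yaw": 0, "fingers": 0.6},
    {"x": 0, "y": 0, "z": 0.005, "yaw": 0, "fingers": 0.6},
    {"x": 0, "y": 0, "z": 0.005, "yaw": 0, "fingers": 0.6},
    {"x": 0, "y": 0, "z": 0.005, "yaw": 0, "fingers": 0.6},
  ],
)

```text
time: 7.95
eef_pos: [0.527, 0.095, 0.0702]
tcp_rot: [0.992, 0.123, -0.0, -0.0]
contact_force: [-0.5, 0.2, -2.9]
opening: 0.646
finger_force: 44.5
```

Call:
move_arm(
  plan=[
    {"x": 0, "y": 0, "z": 0.001, "yaw": 0, "fingers": 0.6},
    {"x": 0, "y": 0, "z": 0.002, "yaw": 0, "fingers": 0.6},
    {"x": 0, "y": 0, "z": 0.002, "yaw": 0, "fingers": 0.6},
  ],
)

```text
time: 8.25
eef_pos: [0.5272, 0.095, 0.0692]
tcp_rot: [0.992, 0.123, -0.0, 0.0]
contact_force: [-4.1, 0.1, 4.6]
opening: 0.646
finger_force: 45.3
```

Call:
move_arm(
  plan=[
    {"x": 0, "y": 0, "z": 0, "yaw": 0, "fingers": 0.3},
    {"x": 0, "y": 0, "z": 0, "yaw": 0, "fingers": 0.1},
    {"x": 0, "y": 0, "z": 0, "yaw": 0, "fingers": 0},
    {"x": 0, "y": 0, "z": 0, "yaw": 0, "fingers": 0},
    {"x": 0, "y": 0, "z": -0.02, "yaw": 0, "fingers": 0},
  ],
)

```text
time: 8.75
eef_pos: [0.5247, 0.095, 0.0857]
tcp_rot: [0.992, 0.123, -0.003, -0.0]
contact_force: [-0.0, -0.0, -0.8]
opening: 0.999
finger_force: 0.0
```

Call:
move_arm(
  plan=[
    {"x": 0, "y": 0, "z": -0.04, "yaw": 0, "fingers": 0},
    {"x": 0, "y": 0, "z": -0.09, "yaw": 0, "fingers": 0},
    {"x": 0, "y": 0, "z": -0.13, "yaw": 0, "fingers": 0},
    {"x": 0, "y": 0, "z": -0.16, "yaw": 0, "fingers": 0},
    {"x": 0, "y": 0, "z": -0.18, "yaw": 0, "fingers": 0},
  ],
)

```text
time: 9.25
eef_pos: [0.528, 0.095, 0.2719]
tcp_rot: [0.992, 0.123, 0.002, 0.0]
contact_force: [1.5, -0.5, 0.2]
opening: 1.003
finger_force: 0.0
```

```bash
python3 - <<'E'
from h import *
im,K,T=snap("wrist","w4"); s=ctrl.get_state();a,M=toolang(s);p=s["eef_pos"];print(p,a)
for z in(.108,.111):
  n,c,al,S=caps(im,K,T,z,np.array([.525,.095]));print(n,c,al,S)
E
```

```text
[0.52933592 0.09504376 0.274924  ] 0.24644747637677128
8 [0.52550065 0.0931512 ] 0.24771819501694414 [0.07001691 0.03387712]
8 [0.52615777 0.09331924] 0.24771819501694417 [0.06933109 0.03354529]
```

View pics/w4.png

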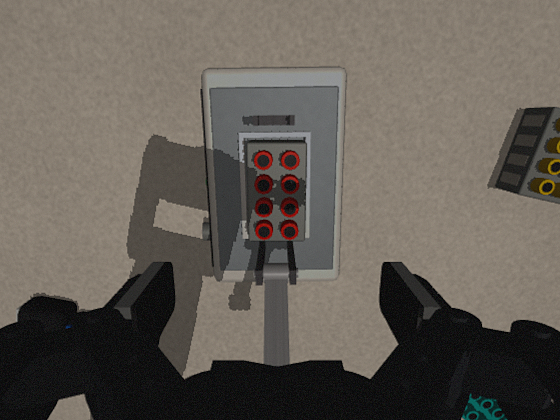

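Caps at rows 160 to 231 around column 277: all eight read at the seated height, and the block lies level inside the rim. Now the cover.

```bash
python3 - <<'E'
from h import *
plan((.5293,.0950,.2749),.2464,[(.53,-.11,.26,.2464+.385),(.512,-.358,.21,1.016)])
E
```

```text
x -0.0493 y 0.1990 z 0.0149 yaw -0.3850
x -0.1609 y 0.1896 z 0.0500 yaw -0.3846
```

Call:
move_arm(
  plan=[
    {"x": -0.049, "y": 0.199, "z": 0.015, "yaw": -0.385, "fingers": 0},
    {"x": -0.049, "y": 0.199, "z": 0.015, "yaw": -0.385, "fingers": 0},
    {"x": -0.049, "y": 0.199, "z": 0.015, "yaw": -0.385, "fingers": 0},
    {"x": -0.049, "y": 0.199, "z": 0.015, "yaw": -0.385, "fingers": 0},
    {"x": -0.049, "y": 0.199, "z": 0.015, "yaw": -0.385, "fingers": 0},
  ],
)

```text
time: 9.8
eef_pos: [0.5273, -0.1136, 0.2517]
tcp_rot: [0.951, 0.308, -0.001, -0.0]
contact_force: [0.0, 0.2, -0.2]
opening: 1.001
finger_force: 0.0
```

Call:
move_arm(
  plan=[
    {"x": -0.161, "y": 0.19, "z": 0.05, "yaw": -0.385, "fingers": 0},
    {"x": -0.161, "y": 0.19, "z": 0.05, "yaw": -0.385, "fingers": 0},
    {"x": -0.161, "y": 0.19, "z": 0.05, "yaw": -0.385, "fingers": 0},
    {"x": -0.161, "y": 0.19, "z": 0.05, "yaw": -0.385, "fingers": 0},
    {"x": -0.161, "y": 0.19, "z": 0.05, "yaw": -0.385, "fingers": 0},
  ],
)

```text
time: 10.3
eef_pos: [0.5107, -0.3497, 0.204]
tcp_rot: [0.874, 0.487, 0.0, -0.0]
contact_force: [0.6, 0.8, 0.1]
opening: 0.996
finger_force: 0.0
```

Call:
move_arm(
  plan=[
    {"x": 0, "y": 0, "z": 0, "yaw": 0, "fingers": 0},
    {"x": 0, "y": 0, "z": 0, "yaw": 0, "fingers": 0},
  ],
)

```text
time: 10.5
eef_pos: [0.5104, -0.3488, 0.2036]
tcp_rot: [0.874, 0.486, -0.0, -0.001]
contact_force: [0.5, 0.1, 0.3]
opening: 1.004
finger_force: 0.0
```

```bash
cat >> h.py <<'E'
def stripe(im,K,T,z,near):
    """white stripe on a blue cover: (centre, long-axis angle, size)"""
    h=hsv(im);w=(h[...,1]<90)&(h[...,2]>120); out=[]
    b=cv2.dilate(masks(im)["blue"].astype(np.uint8),np.ones((5,5)))>0
    for c,a,p in blobs(w,200):
        q=cast(c,z,K,T)[0]
        if np.hypot(*(q[:2]-near))>.06: continue
        if b[p[:,1],p[:,0]].mean()<.05: continue
        r=cv2.minAreaRect(p.astype(np.float32)); B=cast(cv2.boxPoints(r),z,K,T)[:,:2]
        e=[B[1]-B[0],B[2]-B[1]];e=max(e,key=np.linalg.norm)
        out.append((c.round(1),a,B.mean(0).round(4),np.arctan(e[1]/e[0]).round(4),[np.linalg.norm(B[1]-B[0]).round(4),np.linalg.norm(B[2]-B[1]).round(4)]))
    return out
E
python3 - <<'E'
from h import *
im,K,T=snap("wrist","w5"); s=ctrl.get_state();a,M=toolang(s);p=s["eef_pos"];print(p,a)
for o in stripe(im,K,T,.026,np.array([.512,-.358])):print(o)
bl=cv2.morphologyEx(masks(im)["blue"].astype(np.uint8),cv2.MORPH_CLOSE,np.ones((61,61)))
for c,ar,pp in blobs(bl,2000):
    r=cv2.minAreaRect(pp.astype(np.float32));B=cast(cv2.boxPoints(r),.026,K,T)[:,:2];print(c,ar,B.mean(0),B.round(4).tolist(),r[1])
E
```

```text
[ 0.51086197 -0.34795314  0.20435654] 1.0159967461782156
(array([285.4, 205.5]), np.int32(1772), array([ 0.5094, -0.3685]), np.float64(1.0314), [np.float64(0.0234), np.float64(0.0706)])
[473.80375105 185.96898575] 19088 [ 0.69811752 -0.47128213] [[0.6205, -0.3311], [0.7812, -0.3567], [0.7914, -0.6054], [0.5994, -0.5919]] (246.18289184570312, 198.77163696289062)
[308.69748396 254.12242486] 11844 [ 0.50668516 -0.42424082] [[0.4883, -0.3002], [0.5735, -0.3189], [0.5336, -0.5467], [0.4313, -0.5312]] (219.84568786621094, 95.37467956542969)
```

View pics/w5.png

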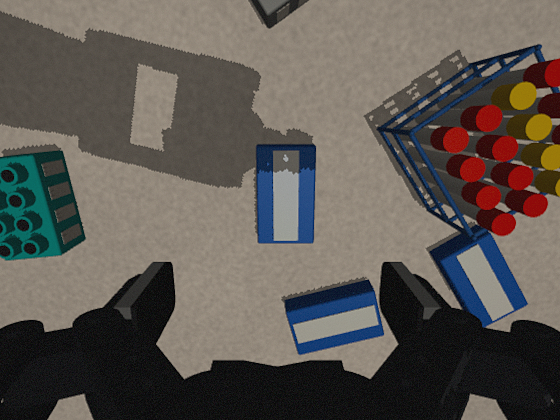

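Cover spans columns 257–314 and rows 145–243, nearly aligned with the tool. The neighbouring covers and the rack are clear of the fingers.

```bash
python3 - <<'E'
from h import *
im=cv2.imread("pics/w5.png")[:,:,::-1].copy(); m=ctrl.camera_model("wrist");s=ctrl.get_state();a,M=toolang(s);p=s["eef_pos"]
TT=np.eye(4);TT[:3,:3]=M;TT[:3,3]=p;T=TT@m["tool_from_camera"];K=m["intrinsics"]
H=hsv(im).astype(int);b=((H[...,0]>100)&(H[...,0]<130)&(H[...,1]>110))
rows=range(165,238);L=[(np.flatnonzero(b[v,245:330])[0]+245-.5,v) for v in rows];Rr=[(np.flatnonzero(b[v,245:330])[-1]+245+.5,v) for v in rows]
bot=np.median([np.flatnonzero(b[140:262,u])[-1]+140.5 for u in list(range(260,270))+list(range(302,311))])
top=np.median([np.flatnonzero(b[130:262,u])[0]+129.5 for u in list(range(260,270))+list(range(302,311))])
fl=np.polyfit(*np.array(L).T[::-1],1);fr=np.polyfit(*np.array(Rr).T[::-1],1);print(fl,fr,bot,top)
print("V col 265 rows",[(v,H[v,265,2]) for v in range(142,158)])
tl=((cast(L,.026,K,T)-p)@M)[:,:2];tr=((cast(Rr,.026,K,T)-p)@M)[:,:2]
f1=np.polyfit(tl[:,0],tl[:,1],1);f2=np.polyfit(tr[:,0],tr[:,1],1);print(f1,f2)
print("bottom edge x",((cast((285,bot),.026,K,T)-p)@M), "top row (z0)",((cast((285,top),0,K,T)-p)@M))
E
```

```text
[1.80797236e-02 2.53194743e+02] [-2.05479452e-02  3.18123288e+02] 242.5 144.5
V col 265 rows [(142, np.int64(85)), (143, np.int64(79)), (144, np.int64(52)), (145, np.int64(47)), (146, np.int64(55)), (147, np.int64(67)), (148, np.int64(69)), (149, np.int64(74)), (150, np.int64(73)), (151, np.int64(71)), (152, np.int64(74)), (153, np.int64(74)), (154, np.int64(71)), (155, np.int64(73)), (156, np.int64(74)), (157, np.int64(74))]
[-0.00333735 -0.01759736] [-0.00930106  0.03730211]
bottom edge x [[-0.05561547  0.00984112  0.17828553]] top row (z0) [[0.03834531 0.00981565 0.20438049]]
```

Call:
move_arm(
  plan=[
    {"x": -0.0085, "y": 0.01, "z": 0.03, "yaw": 0, "fingers": 0},
    {"x": -0.0085, "y": 0.01, "z": 0.08, "yaw": 0, "fingers": 0},
    {"x": -0.0085, "y": 0.01, "z": 0.13, "yaw": 0, "fingers": 0},
    {"x": -0.0085, "y": 0.01, "z": 0.165, "yaw": 0, "fingers": 0},
    {"x": -0.0085, "y": 0.01, "z": 0.165, "yaw": 0, "fingers": 0},
  ],
)

```text
time: 11.05
eef_pos: [0.512, -0.3557, 0.0341]
tcp_rot: [0.873, 0.488, -0.002, -0.006]
contact_force: [0.1, 0.8, -0.4]
opening: 1.004
finger_force: 0.0
```

Call:
move_arm(
  plan=[
    {"x": 0, "y": 0, "z": 0.015, "yaw": 0, "fingers": 0},
    {"x": 0, "y": 0, "z": 0.025, "yaw": 0, "fingers": 0},
    {"x": 0, "y": 0, "z": 0.025, "yaw": 0, "fingers": 0},
  ],
)

```text
time: 11.35
eef_pos: [0.5153, -0.361, 0.0157]
tcp_rot: [0.874, 0.487, 0.0, 0.0]
contact_force: [-0.3, 0.3, 0.1]
opening: 1.0
finger_force: 0.0
```

Call:
move_arm(
  plan=[
    {"x": 0, "y": 0, "z": 0.0125, "yaw": 0, "fingers": 0},
    {"x": 0, "y": 0, "z": 0.0125, "yaw": 0, "fingers": 0},
    {"x": 0, "y": 0, "z": 0.0125, "yaw": 0, "fingers": 0.2},
    {"x": 0, "y": 0, "z": 0.0125, "yaw": 0, "fingers": 0.3},
    {"x": 0, "y": 0, "z": 0.0125, "yaw": 0, "fingers": 0.3},
  ],
  force=30,
)

```text
time: 11.85
eef_pos: [0.5149, -0.3613, 0.0032]
tcp_rot: [0.874, 0.487, -0.0, 0.0]
contact_force: [-0.1, 0.5, 0.7]
opening: 0.697
finger_force: 0.4
```

Call:
move_arm(
  plan=[
    {"x": 0, "y": 0, "z": 0, "yaw": 0, "fingers": 0.6},
    {"x": 0, "y": 0, "z": 0, "yaw": 0, "fingers": 0.6},
    {"x": 0, "y": 0, "z": 0, "yaw": 0, "fingers": 0.6},
    {"x": 0, "y": 0, "z": 0, "yaw": 0, "fingers": 0.6},
  ],
)

```text
time: 12.25
eef_pos: [0.5152, -0.3615, 0.0033]
tcp_rot: [0.874, 0.487, 0.0, 0.0]
contact_force: [-0.0, 0.3, 3.0]
opening: 0.647
finger_force: 34.0
```

Call:
move_arm(
  plan=[
    {"x": 0, "y": 0, "z": -0.01, "yaw": 0, "fingers": 0.6},
    {"x": 0, "y": 0, "z": -0.05, "yaw": 0, "fingers": 0.6},
    {"x": 0, "y": 0, "z": -0.1, "yaw": 0, "fingers": 0.6},
    {"x": 0, "y": 0, "z": -0.15, "yaw": 0, "fingers": 0.6},
    {"x": 0, "y": 0, "z": -0.19, "yaw": 0, "fingers": 0.6},
  ],
)

```text
time: 12.75
eef_pos: [0.5152, -0.3613, 0.196]
tcp_rot: [0.874, 0.487, 0.0, 0.001]
contact_force: [0.1, -0.4, -0.6]
opening: 0.646
finger_force: 33.5
```

```bash
python3 - <<'E'
from h import *
s=ctrl.get_state();a,M=toolang(s);print(s["eef_pos"],a)
plan(s["eef_pos"],a,[(.54,-.13,.20,.63),(.525,.093,.20,.248)])
E
```

```text
[ 0.51521821 -0.36126725  0.19597371] 1.016370110394742
x 0.2097 y -0.1007 z -0.0040 yaw 0.3864
x 0.1193 y -0.1890 z -0.0000 yaw 0.3820
```

Call:
move_arm(
  plan=[
    {"x": 0.04, "y": -0.02, "z": -0.001, "yaw": 0.08, "fingers": 0.6},
    {"x": 0.085, "y": -0.04, "z": -0.002, "yaw": 0.16, "fingers": 0.6},
    {"x": 0.13, "y": -0.06, "z": -0.003, "yaw": 0.24, "fingers": 0.6},
    {"x": 0.17, "y": -0.08, "z": -0.004, "yaw": 0.32, "fingers": 0.6},
    {"x": 0.21, "y": -0.1, "z": -0.004, "yaw": 0.386, "fingers": 0.6},
  ],
)

```text
time: 13.25
eef_pos: [0.54, -0.1279, 0.1967]
tcp_rot: [0.951, 0.308, 0.0, -0.0]
contact_force: [1.0, 0.2, -1.4]
opening: 0.65
finger_force: 33.5
```

Call:
move_arm(
  plan=[
    {"x": 0.025, "y": -0.04, "z": 0, "yaw": 0.08, "fingers": 0.6},
    {"x": 0.05, "y": -0.08, "z": 0, "yaw": 0.16, "fingers": 0.6},
    {"x": 0.075, "y": -0.12, "z": 0, "yaw": 0.24, "fingers": 0.6},
    {"x": 0.1, "y": -0.16, "z": 0, "yaw": 0.32, "fingers": 0.6},
    {"x": 0.119, "y": -0.189, "z": 0, "yaw": 0.382, "fingers": 0.6},
  ],
)

```text
time: 13.75
eef_pos: [0.524, 0.0956, 0.1965]
tcp_rot: [0.992, 0.123, -0.0, -0.0]
contact_force: [-0.1, -0.1, -0.9]
opening: 0.649
finger_force: 33.5
```

Call:
move_arm(
  plan=[
    {"x": 0, "y": 0, "z": 0, "yaw": 0, "fingers": 0.6},
    {"x": 0, "y": 0, "z": 0, "yaw": 0, "fingers": 0.6},
  ],
)

```text
time: 13.95
eef_pos: [0.5247, 0.0935, 0.1965]
tcp_rot: [0.992, 0.125, -0.0, 0.0]
contact_force: [-0.9, -0.8, -1.7]
opening: 0.65
finger_force: 33.5
```

```bash
python3 - <<'E'
from h import *
im,K,T=snap("wrist","w6"); s=ctrl.get_state();a,M=toolang(s);p=s["eef_pos"];print(p,a)
np.savez("w6.npz",im=im,K=K,T=T,p=p,M=M)
E
```

```text
[0.52495615 0.09267915 0.19657803] 0.24928769949763283
```

View pics/w6.png

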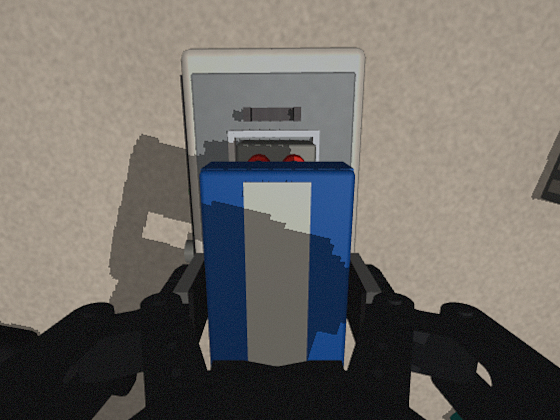

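The cover is held level. Its top face spans columns 202–353, with the far edge near row 170. The seated block's end and its first caps, at (260,160) and (293,160), show beyond it.

```bash
python3 - <<'E'
from h import *
d=np.load("w6.npz");im,K,T,p,M=[d[k] for k in("im","K","T","p","M")]
H=hsv(im).astype(int);b=((H[...,0]>100)&(H[...,0]<130)&(H[...,1]>110))
zt=p[2]-.0033+.026
tool=lambda q,z:((cast(q,z,K,T)-p)@M)[:,:2]
rows=range(185,260)
for n,i,o in(("L",0,-.5),("R",-1,.5)):
    q=[(np.flatnonzero(b[v,190:365])[i]+190+o,v) for v in rows];t=tool(q,zt);print(n,np.polyfit(t[:,0],t[:,1],1))
print([(v,H[v,220,2],H[v,330,2]) for v in range(158,180,2)])
first=np.median([np.flatnonzero(b[:,u])[0]-.5 for u in range(210,345)]);print("first",first,tool((277,first),zt-.026))
for r in(168,170,172,174):print(r,tool((277,r),zt))
g=cv2.cvtColor(im,cv2.COLOR_RGB2GRAY)
# stripe edges, block end
for v in(190,220,300,340): 
    w=np.flatnonzero(H[v,225:330,1]<90)+225; t=tool([(w[0]-.5,v),(w[-1]+.5,v)],zt);print("stripe",v,t.round(4).tolist(),t[:,1].mean())
print("block row150",g[150,222:330].tolist()); print("col 250",g[125:165,250].tolist())
E
```

```text
L [-0.00941057 -0.026891  ]
R [-0.00388497  0.0277022 ]
[(158, np.int64(71), np.int64(127)), (160, np.int64(75), np.int64(125)), (162, np.int64(53), np.int64(43)), (164, np.int64(49), np.int64(54)), (166, np.int64(49), np.int64(51)), (168, np.int64(74), np.int64(76)), (170, np.int64(71), np.int64(72)), (172, np.int64(110), np.int64(116)), (174, np.int64(124), np.int64(131)), (176, np.int64(139), np.int64(146)), (178, np.int64(142), np.int64(147))]
first 161.5 [[0.0483773  0.00038669]]
168 [[0.04944704 0.00034536]]
170 [[0.0487455  0.00034723]]
172 [[0.04804179 0.0003491 ]]
174 [[0.04733592 0.00035098]]
stripe 190 [[0.0416, -0.0119], [0.0416, 0.0123]] 0.0001900828240722482
stripe 220 [[0.0305, -0.0118], [0.0305, 0.0126]] 0.00039719269559624487
stripe 300 [[-0.002, -0.0118], [-0.002, 0.0123]] 0.00028935085416061795
stripe 340 [[-0.02, -0.0117], [-0.02, 0.0124]] 0.0003302545260915387
block row150 [68, 69, 71, 69, 69, 67, 92, 109, 106, 105, 105, 110, 91, 61, 46, 51, 62, 64, 65, 67, 67, 64, 65, 64, 65, 68, 66, 63, 63, 67, 64, 65, 66, 67, 66, 63, 64, 66, 62, 63, 64, 66, 66, 64, 67, 64, 64, 67, 65, 63, 63, 67, 69, 68, 67, 65, 65, 66, 64, 65, 64, 65, 65, 64, 65, 61, 67, 60, 53, 116, 126, 122, 121, 121, 125, 122, 122, 121, 123, 127, 121, 126, 124, 124, 123, 126, 128, 127, 126, 128, 125, 125, 105, 70, 167, 183, 184, 139, 122, 125, 124, 128, 127, 130, 127, 129, 124, 127]
col 250 [125, 121, 123, 120, 93, 111, 188, 178, 176, 178, 179, 173, 141, 122, 103, 37, 35, 41, 42, 48, 59, 66, 67, 69, 69, 63, 64, 66, 65, 67, 67, 67, 55, 41, 30, 47, 44, 24, 27, 25]
```

```bash
python3 - <<'E'
from h import *
d=np.load("w6.npz");im,K,T,p,M=[d[k] for k in("im","K","T","p","M")]
tool=lambda q,z:((cast(q,z,K,T)-p)@M)[:,:2]
print(tool([(235.5,150),(314.5,150),(275,144.5),(275,139.5)],.097))
print("block by w4 in tool",(np.array([.5255,.0932,0])-np.r_[p[:2],0])@M)
E
```

```text
[[ 0.04396364 -0.02837908]
 [ 0.04409444  0.02667975]
 [ 0.04780798 -0.00085742]
 [ 0.05121626 -0.00086126]]
block by w4 in tool [ 6.55540515e-04 -3.70570453e-04 -3.89982436e-07]
```

Call:
move_arm(
  plan=[
    {"x": 0, "y": -0.001, "z": 0.01, "yaw": 0, "fingers": 0.6},
    {"x": 0, "y": -0.001, "z": 0.04, "yaw": 0, "fingers": 0.6},
    {"x": 0, "y": -0.001, "z": 0.065, "yaw": 0, "fingers": 0.6},
    {"x": 0, "y": -0.001, "z": 0.078, "yaw": 0, "fingers": 0.6},
    {"x": 0, "y": -0.001, "z": 0.078, "yaw": 0, "fingers": 0.6},
  ],
)

```text
time: 14.5
eef_pos: [0.5231, 0.0929, 0.1159]
tcp_rot: [0.992, 0.123, -0.003, -0.0]
contact_force: [1.0, 0.2, -1.6]
opening: 0.652
finger_force: 33.4
```

Call:
move_arm(
  plan=[
    {"x": 0, "y": 0, "z": 0.003, "yaw": 0, "fingers": 0.6},
    {"x": 0, "y": 0, "z": 0.006, "yaw": 0, "fingers": 0.6},
    {"x": 0, "y": 0, "z": 0.008, "yaw": 0, "fingers": 0.6},
    {"x": 0, "y": 0, "z": 0.008, "yaw": 0, "fingers": 0.6},
  ],
)

```text
time: 14.9
eef_pos: [0.5253, 0.0938, 0.1113]
tcp_rot: [0.992, 0.124, 0.0, 0.0]
contact_force: [-0.8, 0.0, -0.7]
opening: 0.65
finger_force: 33.5
```

Call:
move_arm(
  plan=[
    {"x": 0, "y": 0, "z": 0.003, "yaw": 0, "fingers": 0.6},
    {"x": 0, "y": 0, "z": 0.006, "yaw": 0, "fingers": 0.6},
    {"x": 0, "y": 0, "z": 0.008, "yaw": 0, "fingers": 0.6},
    {"x": 0, "y": 0, "z": 0.008, "yaw": 0, "fingers": 0.6},
  ],
)

```text
time: 15.3
eef_pos: [0.5246, 0.0939, 0.1022]
tcp_rot: [0.992, 0.124, -0.001, -0.0]
contact_force: [0.6, -0.4, -1.1]
opening: 0.647
finger_force: 33.5
```

Call:
move_arm(
  plan=[
    {"x": 0, "y": 0, "z": 0.0015, "yaw": 0, "fingers": 0.6},
    {"x": 0, "y": 0, "z": 0.003, "yaw": 0, "fingers": 0.6},
    {"x": 0, "y": 0, "z": 0.003, "yaw": 0, "fingers": 0.6},
  ],
)

```text
time: 15.6
eef_pos: [0.5252, 0.0938, 0.1003]
tcp_rot: [0.992, 0.124, 0.0, 0.0]
contact_force: [-1.8, 0.1, 1.2]
opening: 0.645
finger_force: 33.9
```

Contact at the expected height, so I release, rise and check.

Call:
move_arm(
  plan=[
    {"x": 0, "y": 0, "z": 0.0005, "yaw": 0, "fingers": 0.3},
    {"x": 0, "y": 0, "z": 0.0005, "yaw": 0, "fingers": 0.1},
    {"x": 0, "y": 0, "z": 0, "yaw": 0, "fingers": 0},
    {"x": 0, "y": 0, "z": 0, "yaw": 0, "fingers": 0},
    {"x": 0, "y": 0, "z": -0.02, "yaw": 0, "fingers": 0},
  ],
)

```text
time: 16.1
eef_pos: [0.5227, 0.0937, 0.1171]
tcp_rot: [0.992, 0.124, -0.003, -0.0]
contact_force: [0.4, -0.1, -0.1]
opening: 1.0
finger_force: 0.0
```

Call:
move_arm(
  plan=[
    {"x": 0, "y": 0, "z": -0.04, "yaw": 0, "fingers": 0},
    {"x": 0, "y": 0, "z": -0.09, "yaw": 0, "fingers": 0},
    {"x": 0, "y": 0, "z": -0.13, "yaw": 0, "fingers": 0},
    {"x": 0, "y": 0, "z": -0.16, "yaw": 0, "fingers": 0},
    {"x": 0, "y": 0, "z": -0.16, "yaw": 0, "fingers": 0},
  ],
)

```text
time: 16.6
eef_pos: [0.5276, 0.0938, 0.2863]
tcp_rot: [0.992, 0.124, 0.006, 0.001]
contact_force: [0.9, -0.1, 0.2]
opening: 1.0
finger_force: 0.0
```

```bash
python3 - <<'E'
from h import *
im,K,T=snap("wrist","w7"); s=ctrl.get_state();a,M=toolang(s);p=s["eef_pos"];print(p,a)
H=hsv(im).astype(int);b=((H[...,0]>100)&(H[...,0]<130)&(H[...,1]>110)).astype(np.uint8)
b=cv2.morphologyEx(b,cv2.MORPH_CLOSE,np.ones((31,31)))
for c,ar,q in blobs(b,800):
    r=cv2.minAreaRect(q.astype(np.float32));B=cast(cv2.boxPoints(r),.123,K,T)[:,:2];print(c.round(),ar,B.mean(0).round(4),[np.linalg.norm(B[i]-B[i-1]).round(4) for i in(1,2)],[np.arctan2(*(B[i]-B[i-1])[::-1]).round(3) for i in(1,2)])
for o in stripe(im,K,T,.123,np.array([.525,.093])):print(o)
# latch handle: triangulate from top+scene
out=[]
for n in("top","scene"):
    im,K,T=snap(n,n+"1")
    for c,ar,q in blobs(masks(im)["red"],20):
        o=T[:3,3];w=cast(c,.24,K,T)[0]
        if np.hypot(*(w[:2]-[.36,.05]))<.1: print(n,c,ar,w); out.append((o,(w-o)/np.linalg.norm(w-o)))
(o1,d1),(o2,d2)=out[0],out[-1]
k=np.linalg.lstsq(np.c_[d1,-d2],o2-o1,rcond=None)[0];A,B=o1+k[0]*d1,o2+k[1]*d2;print("handle",(A+B)/2,np.linalg.norm(A-B))
ax=np.array([-np.cos(.2525),-np.sin(.2525)]);hin=np.array([.5249,.0949])+.066*ax
g=(A+B)/2;print("hinge",hin,"rel along",(g[:2]-hin)@ax,"dz",g[2]-.129,"angle",np.pi-np.arctan2(g[2]-.129,(g[:2]-hin)@ax), "lateral",(g[:2]-hin)@[-ax[1],ax[0]])
E
```

```text
[0.52633783 0.09381    0.28301388] 0.248325857471269
[551. 169.] 922 [ 0.6171 -0.1321] [np.float64(0.0244), np.float64(0.0635)] [np.float64(-1.322), np.float64(-2.688)]
[276. 193.] 6321 [0.5192 0.0909] [np.float64(0.0535), np.float64(0.1132)] [np.float64(-1.322), np.float64(-2.871)]
[270. 365.] 50175 [0.3748 0.049 ] [np.float64(0.5369), np.float64(0.19)] [np.float64(-1.323), np.float64(-2.688)]
(array([276.1, 163.7]), np.int32(939), array([0.553 , 0.0995]), np.float64(0.2581), [np.float64(0.0238), np.float64(0.033)])
(array([275.9, 226.5]), np.int32(770), array([0.4987, 0.0857]), np.float64(0.2574), [np.float64(0.0231), np.float64(0.0303)])
top [213.92307692 264.72527473] 91 [0.3603333  0.05595119 0.24      ]
scene [371.23255814 199.87209302] 86 [0.34632745 0.03967419 0.24      ]
handle [0.36079259 0.05282039 0.2590007 ] 0.0014677547639833138
hinge [0.4609928  0.07841152] rel along 0.10341626707744792 dz 0.13000069705000444 angle 2.242790694009877 lateral -0.00025290242638236274
```

```bash
python3 - <<'E'
from h import *
from scipy.optimize import least_squares
s=ctrl.get_state();q=s["qpos"];print(q,s["eef_pos"],np.arctan2(*s["eef_pos"][1::-1]))
D=[(.2872,1.5782,np.hypot(.17895,.65016),.2299),(q[1],q[2],np.hypot(*s["eef_pos"][:2]),s["eef_pos"][2])]
f=lambda x:[v for a,b,r,z in D for v in(x[2]+x[0]*np.sin(a)+x[1]*np.sin(a+b)-r,x[3]+x[0]*np.cos(a)+x[1]*np.cos(a+b)-z)]
x=least_squares(f,[.5,.5,0,0]).x;print(x)
for rz in((.365,.24),(.365,.29),(.394,.21),(.40,.3)):
    o=least_squares(lambda y:[x[2]+x[0]*np.sin(y[0])+x[1]*np.sin(sum(y))-rz[0],x[3]+x[0]*np.cos(y[0])+x[1]*np.cos(sum(y))-rz[1]],[0,2.]);print(rz,o.x,np.pi-sum(o.x),o.cost)
E
```

```text
[-1.35314169e-02 -6.36656597e-02  1.87125003e+00 -2.92555445e-05
  1.33541516e+00  1.30899528e+00] [0.52447456 0.09380483 0.27877964] 0.17698352407510107
[ 0.43314169  0.57397883  0.00239208 -0.01883969]
(0.365, 0.24) [-0.47264967  2.26622363] 1.3480186959411373 7.601909618649599e-22
(0.365, 0.29) [-0.49793633  2.19398722] 1.4455417656657297 1.5463911057014813e-21
(0.394, 0.21) [-0.36552525  2.24740073] 1.2597171745793867 2.5311388886398446e-25
(0.4, 0.3) [-0.40555018  2.1147159 ] 1.4324269324793684 3.8000481362245774e-25
```

Call:
move_arm(
  plan=[
    {"x": 0, "y": 0, "z": -0.04, "yaw": 0, "fingers": 0},
    {"x": -0.04, "y": 0, "z": -0.05, "yaw": 0, "fingers": 0},
    {"x": -0.09, "y": 0, "z": -0.05, "yaw": 0, "fingers": 0},
    {"x": -0.135, "y": -0.001, "z": -0.05, "yaw": 0, "fingers": 0},
    {"x": -0.17, "y": -0.001, "z": -0.05, "yaw": 0, "fingers": 0.2},
  ],
)

```text
time: 17.25
eef_pos: [0.3574, 0.0529, 0.3273]
tcp_rot: [0.992, 0.124, -0.002, -0.0]
contact_force: [-0.8, -1.1, 0.8]
opening: 0.858
finger_force: 0.0
```

Call:
move_arm(
  plan=[
    {"x": 0, "y": 0, "z": 0, "yaw": 0, "fingers": 0.2},
    {"x": 0, "y": 0, "z": 0, "yaw": 0, "fingers": 0.2},
    {"x": 0, "y": 0, "z": 0, "yaw": 0, "fingers": 0.2},
  ],
)

```text
time: 17.55
eef_pos: [0.3603, 0.0531, 0.3287]
tcp_rot: [0.992, 0.124, -0.001, -0.0]
contact_force: [-0.1, 0.0, -0.2]
opening: 0.798
finger_force: 0.0
```

```bash
python3 - <<'E'
from h import *
im,K,T=snap("wrist","w8");s=ctrl.get_state();a,M=toolang(s);p=s["eef_pos"];print(p,a,s["qpos"].round(3))
for c,ar,q in blobs(masks(im)["red"],60):
    w=cast(c,.259,K,T)[0]; print(c.round(),ar,w.round(4),((w-p)@M).round(4))
E
```

```text
[0.36045397 0.05308042 0.32889739] 0.24849610748601947 [-0.134 -0.521  2.137  0.     1.528  1.188]
[278. 222.] 1336 [0.3614 0.0514 0.259 ] [0.0007 0.0019 0.0699]
```

Call:
move_arm(
  plan=[
    {"x": 0.001, "y": 0.001, "z": 0.03, "yaw": 0, "fingers": 0.3},
    {"x": 0.001, "y": 0.001, "z": 0.06, "yaw": 0, "fingers": 0.4},
    {"x": 0.001, "y": 0.001, "z": 0.088, "yaw": 0, "fingers": 0.45},
    {"x": 0.001, "y": 0.001, "z": 0.088, "yaw": 0, "fingers": 0.5},
    {"x": 0.001, "y": 0.001, "z": 0.088, "yaw": 0, "fingers": 0.55},
  ],
  force=25,
)

```text
time: 18.1
eef_pos: [0.3615, 0.0524, 0.2417]
tcp_rot: [0.992, 0.124, -0.001, -0.0]
contact_force: [0.7, -0.1, 0.9]
opening: 0.447
finger_force: 0.0
```

Call:
move_arm(
  plan=[
    {"x": 0, "y": 0, "z": 0, "yaw": 0, "fingers": 0.75},
    {"x": 0, "y": 0, "z": 0, "yaw": 0, "fingers": 0.8},
    {"x": 0, "y": 0, "z": 0, "yaw": 0, "fingers": 0.8},
    {"x": 0, "y": 0, "z": 0, "yaw": 0, "fingers": 0.8},
    {"x": 0, "y": 0, "z": 0, "yaw": 0, "fingers": 0.8},
  ],
)

```text
time: 18.6
eef_pos: [0.3615, 0.0526, 0.243]
tcp_rot: [0.992, 0.124, 0.001, -0.0]
contact_force: [-3.3, 5.1, 4.1]
opening: 0.301
finger_force: 29.2
```

```bash
python3 - <<'E'
from h import *
s=ctrl.get_state();a,M=toolang(s);p=s["eef_pos"];print(p,a,s["finger_force"],s["opening"])
# arc from present angle in tool x / -z, about the hinge
for th0 in(2.24,2.243):
  for th in np.arange(2.1,-.01,-.14): print(th.round(2),"x %.4f z %.4f"%(-.165*(np.cos(th0)-np.cos(th)),-.165*(np.sin(th)-np.sin(th0))))
  break
E
```

```text
[0.36145028 0.05264603 0.24300544] 0.2486972184295521 29.155646860599518 0.3005280958132554
2.1 x 0.0191 z -0.0130
1.96 x 0.0398 z -0.0232
1.82 x 0.0617 z -0.0305
1.68 x 0.0844 z -0.0346
1.54 x 0.1074 z -0.0355
1.4 x 0.1304 z -0.0332
1.26 x 0.1528 z -0.0277
1.12 x 0.1742 z -0.0191
0.98 x 0.1943 z -0.0076
0.84 x 0.2125 z 0.0065
0.7 x 0.2286 z 0.0231
0.56 x 0.2422 z 0.0418
0.42 x 0.2530 z 0.0621
0.28 x 0.2609 z 0.0838
0.14 x 0.2657 z 0.1064
-0.0 x 0.2674 z 0.1294
```

Call:
move_arm(
  plan=[
    {"x": 0.009, "y": 0, "z": -0.0065, "yaw": 0, "fingers": 0.8},
    {"x": 0.019, "y": 0, "z": -0.013, "yaw": 0, "fingers": 0.8},
    {"x": 0.04, "y": 0, "z": -0.023, "yaw": 0, "fingers": 0.8},
    {"x": 0.062, "y": 0, "z": -0.0305, "yaw": 0, "fingers": 0.8},
    {"x": 0.0844, "y": 0, "z": -0.0346, "yaw": 0, "fingers": 0.8},
  ],
)

```text
time: 19.1
eef_pos: [0.442, 0.0739, 0.2759]
tcp_rot: [0.992, 0.124, -0.003, -0.001]
contact_force: [-3.4, 5.7, -0.4]
opening: 0.296
finger_force: 27.8
```

Call:
move_arm(
  plan=[
    {"x": 0.023, "y": 0, "z": -0.001, "yaw": 0, "fingers": 0.8},
    {"x": 0.046, "y": 0, "z": 0.0014, "yaw": 0, "fingers": 0.8},
    {"x": 0.0684, "y": 0, "z": 0.007, "yaw": 0, "fingers": 0.8},
    {"x": 0.09, "y": -0.0005, "z": 0.0155, "yaw": 0, "fingers": 0.8},
    {"x": 0.11, "y": -0.0005, "z": 0.027, "yaw": 0, "fingers": 0.8},
  ],
)

```text
time: 19.6
eef_pos: [0.5501, 0.1024, 0.2499]
tcp_rot: [0.992, 0.124, -0.0, -0.002]
contact_force: [-2.9, 6.2, 3.6]
opening: 0.297
finger_force: 30.1
```

Call:
move_arm(
  plan=[
    {"x": 0.018, "y": 0, "z": 0.014, "yaw": 0, "fingers": 0.8},
    {"x": 0.0343, "y": 0, "z": 0.0307, "yaw": 0, "fingers": 0.8},
    {"x": 0.048, "y": 0, "z": 0.0494, "yaw": 0, "fingers": 0.8},
    {"x": 0.0587, "y": 0, "z": 0.07, "yaw": 0, "fingers": 0.8},
    {"x": 0.0666, "y": 0, "z": 0.0914, "yaw": 0, "fingers": 0.8},
  ],
)

```text
time: 20.1
eef_pos: [0.6168, 0.12, 0.1595]
tcp_rot: [0.992, 0.124, 0.004, -0.002]
contact_force: [3.0, 10.7, 5.1]
opening: 0.301
finger_force: 37.3
```

Call:
move_arm(
  plan=[
    {"x": 0.0025, "y": -0.001, "z": 0.011, "yaw": 0, "fingers": 0.8},
    {"x": 0.0048, "y": -0.001, "z": 0.0226, "yaw": 0, "fingers": 0.8},
    {"x": 0.006, "y": -0.001, "z": 0.034, "yaw": 0, "fingers": 0.8},
    {"x": 0.0065, "y": -0.001, "z": 0.042, "yaw": 0, "fingers": 0.8},
    {"x": 0.0065, "y": -0.001, "z": 0.042, "yaw": 0, "fingers": 0.8},
  ],
)

```text
time: 20.6
eef_pos: [0.6233, 0.1218, 0.1167]
tcp_rot: [0.992, 0.124, 0.005, -0.001]
contact_force: [7.0, 10.0, 0.2]
opening: 0.296
finger_force: 40.0
```

Call:
move_arm(
  plan=[
    {"x": 0.001, "y": 0, "z": 0.002, "yaw": 0, "fingers": 0.8},
    {"x": 0.001, "y": 0, "z": 0.0035, "yaw": 0, "fingers": 0.8},
    {"x": 0.001, "y": 0, "z": 0.0045, "yaw": 0, "fingers": 0.8},
    {"x": 0.001, "y": 0, "z": 0.0045, "yaw": 0, "fingers": 0.8},
  ],
)

```text
time: 21.0
eef_pos: [0.6235, 0.1219, 0.1129]
tcp_rot: [0.992, 0.124, 0.004, -0.001]
contact_force: [5.2, 8.7, 2.6]
opening: 0.3
finger_force: 40.4
```

Call:
move_arm(
  plan=[
    {"x": 0, "y": 0, "z": 0.001, "yaw": 0, "fingers": 0.8},
    {"x": 0, "y": 0, "z": 0.002, "yaw": 0, "fingers": 0.8},
    {"x": 0, "y": 0, "z": 0.002, "yaw": 0, "fingers": 0.8},
    {"x": 0, "y": 0, "z": 0.003, "yaw": 0, "fingers": 0.8},
    {"x": 0, "y": 0, "z": 0.003, "yaw": 0, "fingers": 0.8},
  ],
)

```text
time: 21.5
eef_pos: [0.6235, 0.1218, 0.1101]
tcp_rot: [0.992, 0.124, 0.004, -0.001]
contact_force: [4.2, 8.5, 3.2]
opening: 0.3
finger_force: 40.6
```

Call:
move_arm(
  plan=[
    {"x": 0, "y": 0, "z": 0.001, "yaw": 0, "fingers": 0.8},
    {"x": 0, "y": 0, "z": 0.002, "yaw": 0, "fingers": 0.8},
    {"x": 0, "y": 0, "z": 0.002, "yaw": 0, "fingers": 0.8},
    {"x": 0, "y": 0, "z": 0.003, "yaw": 0, "fingers": 0.8},
    {"x": 0, "y": 0, "z": 0.003, "yaw": 0, "fingers": 0.8},
  ],
)

```text
time: 22.0
eef_pos: [0.6235, 0.1219, 0.107]
tcp_rot: [0.992, 0.124, 0.004, -0.001]
contact_force: [4.3, 8.0, 2.9]
opening: 0.3
finger_force: 40.7
```

Call:
move_arm(
  plan=[
    {"x": 0, "y": 0, "z": 0.001, "yaw": 0, "fingers": 0.8},
    {"x": 0, "y": 0, "z": 0.002, "yaw": 0, "fingers": 0.8},
    {"x": 0, "y": 0, "z": 0.002, "yaw": 0, "fingers": 0.8},
    {"x": 0, "y": 0, "z": 0.003, "yaw": 0, "fingers": 0.8},
    {"x": 0, "y": 0, "z": 0.003, "yaw": 0, "fingers": 0.8},
  ],
)

```text
time: 22.5
eef_pos: [0.6235, 0.1218, 0.104]
tcp_rot: [0.992, 0.124, 0.004, -0.001]
contact_force: [5.2, 9.8, 2.0]
opening: 0.297
finger_force: 40.9
```

```bash
python3 - <<'E'
from h import *
s=ctrl.get_state();a,M=toolang(s);p=s["eef_pos"];print(p,a,s["contact_force"])
for n in("scene","top","wrist"):
    im,K,T=snap(n,n+"9")
    for c,ar,q in blobs(masks(im)["red"],15):
        w=cast(c,.129,K,T)[0]
        if np.hypot(*(w[:2]-[.62,.12]))<.05: print(n,c.round(1),ar,w.round(4),((w-p)@M).round(4),"expected px",proj([.6208,.1196,.129],K,T).round(1), q.min(0),q.max(0))
E
```

```text
[0.62345344 0.12180427 0.10397365] 0.24862498061418553 [5.23490547 9.79017265 1.9872326 ]
scene [294.5 292.7] 46 [0.624  0.1131 0.129 ] [-0.0014  0.0085 -0.0251] expected px [[297.  294.1]] [291 288] [298 298]
wrist [275.9 316.2] 4767 [0.6161 0.119  0.129 ] [-0.0076  0.0009 -0.0251] expected px [[277.3 305.4]] [239 282] [313 349]
```

```bash
python3 - <<'E'
from h import *
from scipy.optimize import least_squares
m=ctrl.camera_model("wrist");K=m["intrinsics"];T=m["tool_from_camera"]
p=np.array([.6235,.1218,.104])
def ray(v):
    d=T[:3,:3]@np.array([0,-(v-K[1,2])/K[1,1],-1]);d=d[[0,2]];return d/np.linalg.norm(d)
o=T[[0,2],3]
def ctr(v0,v1):
    d0,d1=ray(v0),ray(v1);b=d0+d1;b/=np.linalg.norm(b);h=np.arccos(d0@d1)/2;return o+b*.012/np.sin(h)
for n in("w8","wrist9"):
    im=cv2.imread(f"pics/{n}.png")[:,:,::-1].copy()
    for c,ar,q in blobs(masks(im)["red"],1000):
        if abs(c[0]-277)>20: continue
        col=[q[q[:,0]==u][:,1] for u in range(268,286)];v0=np.median([k.min() for k in col])-.5;v1=np.median([k.max() for k in col])+.5
        print(n,q.min(0),q.max(0),v0,v1,ctr(v0,v1))
im=cv2.imread("pics/wrist9.png");cv2.imwrite("pics/c9.png",cv2.resize(im[60:420,150:410],None,fx=1.6,fy=1.6))
E
```

```text
w8 [258 205] [298 239] 204.5 238.5 [-0.00501575  0.08978977]
wrist9 [239 282] [313 349] 283.5 348.5 [-0.00758831 -0.02436389]
```

View pics/c9.png

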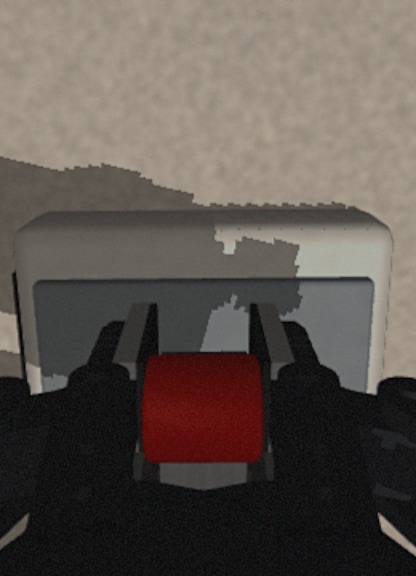

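The picture shows the handle between the pads, spanning crop rows 352 to 462, with its ends level. The tangent estimate puts its centre at z ≈ 0.128, close to home. I'll release and press on it from above to be certain.

Call:
move_arm(
  plan=[
    {"x": 0, "y": 0, "z": 0, "yaw": 0, "fingers": 0.5},
    {"x": 0, "y": 0, "z": 0, "yaw": 0, "fingers": 0.3},
    {"x": 0, "y": 0, "z": 0, "yaw": 0, "fingers": 0.3},
    {"x": 0, "y": 0, "z": -0.02, "yaw": 0, "fingers": 0.3},
    {"x": 0, "y": 0, "z": -0.06, "yaw": 0, "fingers": 0.3},
  ],
)

```text
time: 23.15
eef_pos: [0.618, 0.1189, 0.158]
tcp_rot: [0.992, 0.123, -0.005, -0.0]
contact_force: [1.2, -0.4, 0.4]
opening: 0.7
finger_force: 0.0
```

Call:
move_arm(
  plan=[
    {"x": 0, "y": 0, "z": -0.03, "yaw": 0, "fingers": 0.6},
    {"x": 0, "y": 0, "z": -0.03, "yaw": 0, "fingers": 1},
    {"x": 0, "y": 0, "z": -0.03, "yaw": 0, "fingers": 1},
    {"x": 0, "y": 0, "z": -0.03, "yaw": 0, "fingers": 1},
    {"x": 0, "y": 0, "z": -0.03, "yaw": 0, "fingers": 1},
  ],
)

```text
time: 23.65
eef_pos: [0.6199, 0.1195, 0.1901]
tcp_rot: [0.992, 0.124, -0.002, -0.0]
contact_force: [-0.8, 0.0, 0.3]
opening: -0.0
finger_force: 0.0
```

```bash
python3 - <<'E'
from h import *
s=ctrl.get_state();a,M=toolang(s);p=s["eef_pos"];print(p,a,s["contact_force"],s["opening"])
R_=[]
for n in("wrist","scene","top"):
    im,K,T=snap(n,n+"10")
    for c,ar,q in blobs(masks(im)["red"],15):
        w=cast(c,.129,K,T)[0]
        if np.hypot(*(w[:2]-[.62,.12]))<.05: print(n,c.round(1),ar,w.round(4),((w-p)@M).round(4),proj([.6208,.1196,.129],K,T).round(1));R_.append((T[:3,3],(w-T[:3,3])/np.linalg.norm(w-T[:3,3])))
A=sum(np.eye(3)-np.outer(d,d) for o,d in R_);b=sum((np.eye(3)-np.outer(d,d))@o for o,d in R_);print(np.linalg.solve(A,b))
E
```

```text
[0.6198992  0.11946297 0.1901382 ] 0.24805519618104047 [-0.81139069  0.01112911  0.26011233] -0.00019159118459316523
wrist [274.1 229.6] 1645 [0.6182 0.1194 0.129 ] [-0.0014 -0.0003  0.0611] [[274.8 225.7]]
scene [298.1 292.9] 99 [0.6167 0.1181 0.129 ] [-0.0032  0.0006  0.0612] [[297.  294.1]]
[0.61852479 0.11965346 0.13211103]
```

Call:
move_arm(
  plan=[
    {"x": -0.001, "y": 0, "z": 0.02, "yaw": 0, "fingers": 1},
    {"x": -0.001, "y": 0, "z": 0.035, "yaw": 0, "fingers": 1},
    {"x": -0.001, "y": 0, "z": 0.043, "yaw": 0, "fingers": 1},
    {"x": -0.001, "y": 0, "z": 0.045, "yaw": 0, "fingers": 1},
    {"x": -0.001, "y": 0, "z": 0.045, "yaw": 0, "fingers": 1},
  ],
)

```text
time: 24.3
eef_pos: [0.62, 0.1195, 0.1471]
tcp_rot: [0.992, 0.124, -0.0, -0.0]
contact_force: [-0.2, 0.4, 0.5]
opening: 0.005
finger_force: 0.0
```

Call:
move_arm(
  plan=[
    {"x": 0, "y": 0, "z": 0.001, "yaw": 0, "fingers": 1},
    {"x": 0, "y": 0, "z": 0.002, "yaw": 0, "fingers": 1},
    {"x": 0, "y": 0, "z": 0.003, "yaw": 0, "fingers": 1},
    {"x": 0, "y": 0, "z": 0.004, "yaw": 0, "fingers": 1},
    {"x": 0, "y": 0, "z": 0.004, "yaw": 0, "fingers": 1},
  ],
)

```text
time: 24.8
eef_pos: [0.6203, 0.1195, 0.1438]
tcp_rot: [0.992, 0.124, 0.0, 0.0]
contact_force: [-0.5, 0.3, 0.6]
opening: 0.003
finger_force: 0.3
```

Call:
move_arm(
  plan=[
    {"x": 0, "y": 0, "z": 0.001, "yaw": 0, "fingers": 1},
    {"x": 0, "y": 0, "z": 0.002, "yaw": 0, "fingers": 1},
    {"x": 0, "y": 0, "z": 0.003, "yaw": 0, "fingers": 1},
    {"x": 0, "y": 0, "z": 0.003, "yaw": 0, "fingers": 1},
    {"x": 0, "y": 0, "z": 0.003, "yaw": 0, "fingers": 1},
  ],
)

```text
time: 25.3
eef_pos: [0.6202, 0.1195, 0.1409]
tcp_rot: [0.992, 0.124, 0.0, 0.0]
contact_force: [-0.3, 0.7, 3.2]
opening: -0.0
finger_force: 1.7
```

Call:
move_arm(
  plan=[
    {"x": 0, "y": 0, "z": 0.001, "yaw": 0, "fingers": 1},
    {"x": 0, "y": 0, "z": 0.002, "yaw": 0, "fingers": 1},
    {"x": 0, "y": 0, "z": 0.002, "yaw": 0, "fingers": 1},
    {"x": 0, "y": 0, "z": 0.002, "yaw": 0, "fingers": 1},
  ],
)

```text
time: 25.7
eef_pos: [0.6203, 0.1195, 0.1407]
tcp_rot: [0.992, 0.124, 0.0, 0.0]
contact_force: [-3.9, -0.8, 9.6]
opening: -0.001
finger_force: 4.8
```

Stiff stop with the handle's top at 0.141 m, which is exactly closed. Now I back off, check the cover and hand in.

Call:
move_arm(
  plan=[
    {"x": 0, "y": 0, "z": -0.01, "yaw": 0, "fingers": 1},
    {"x": 0, "y": 0, "z": -0.05, "yaw": 0, "fingers": 1},
    {"x": 0, "y": 0, "z": -0.1, "yaw": 0, "fingers": 1},
    {"x": 0, "y": 0, "z": -0.14, "yaw": 0, "fingers": 1},
    {"x": 0, "y": 0, "z": -0.14, "yaw": 0, "fingers": 1},
  ],
)

```text
time: 26.2
eef_pos: [0.6232, 0.1196, 0.2871]
tcp_rot: [0.992, 0.124, 0.007, 0.001]
contact_force: [0.8, 0.3, 1.1]
opening: -0.002
finger_force: 0.0
```

Call:
move_arm(
  plan=[
    {"x": 0, "y": 0, "z": 0, "yaw": 0, "fingers": 1},
    {"x": 0, "y": 0, "z": 0, "yaw": 0, "fingers": 1},
    {"x": 0, "y": 0, "z": 0, "yaw": 0, "fingers": 1},
  ],
)

```text
time: 26.5
eef_pos: [0.619, 0.1194, 0.2756]
tcp_rot: [0.992, 0.124, -0.002, -0.0]
contact_force: [0.3, 0.6, 0.7]
opening: 0.002
finger_force: 0.0
```

```bash
python3 - <<'E'
from h import *
im,K,T=snap("wrist","w11")
H=hsv(im).astype(int);b=((H[...,0]>100)&(H[...,0]<130)&(H[...,1]>110)).astype(np.uint8)
b=cv2.morphologyEx(b,cv2.MORPH_CLOSE,np.ones((41,41)))
for c,ar,q in blobs(b,800):
    r=cv2.minAreaRect(q.astype(np.float32));B=cast(cv2.boxPoints(r),.123,K,T)[:,:2];print(c.round(),ar,B.mean(0).round(4),[np.linalg.norm(B[i]-B[i-1]).round(4) for i in(1,2)],[np.arctan((B[i]-B[i-1])[1]/(B[i]-B[i-1])[0]).round(3) for i in(1,2)])
s=ctrl.get_state();print(s["contact_force"],s["time"]); print(ctrl.sign_off())
E
```

```text
[548. 247.] 1245 [ 0.6362 -0.1281] [np.float64(0.0293), np.float64(0.0647)] [np.float64(-1.322), np.float64(0.465)]
[276. 358.] 58135 [0.4877 0.082 ] [np.float64(0.5028), np.float64(0.2266)] [np.float64(-1.322), np.float64(0.465)]
[ 0.44502532  0.14444146 -0.40245858] 26.55
the job is handed in; nothing more can be done
None
```

I handed the job in at 26.6 s with the red block in the pocket, the cover on it and the latch pressed to its stop; the judge's verdict was not returned, and my last camera check of the cover failed (gripper in view), so its seat rests on the release height and contact force.

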